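# Seat the bearing and hold the collar on the shaft flat of a vial changer

## Task

The vial changer's drive is being put back together beside the balances: slip the insert bearing, neck up, over the upright shaft and press it down until it sits flush in its recess, and then turn the shaft by its free end until the flat that your fingers feel on it faces the keypad. Then slip the collar over the shaft with its set screw on the flat, so that it too points to the keypad, and finish while still gripping the collar and pushing it firmly down on the bearing's neck, for a colleague across the bench to tighten the screw: do not let go. Leave the other loose things on the bench where they are.

Things in the scene. Friction and masses are not known exactly. Their poses are not given: they have to be found in the camera images.
- drive: Vial changer's drive, fixed: white housing 150 x 140 mm (x, y), 80 mm high, with a flat grey aluminium deck; a sloping keypad console, 50 mm high, on its +x face reaches 118 mm from the origin. Origin: centre of the underside, z up, +x points to the keypad side. In the middle of the deck is a round recess, 50 mm wide and 14 mm deep, around the upright shaft; deck at z = 80 mm.
- shaft_end (a point): Centre of the shaft's top end, on the drive's vertical axis, 126 mm above the bench (46 mm above the deck). Steel shaft 16 mm in diameter with a flat along its whole length: the flat lies 4.5 mm from the axis (12.5 mm across the flat, 16 mm elsewhere) and is 13 mm wide; the top edge is chamfered by 2 mm. This frame turns with the shaft: its +x points straight out of the flat.
- shaft (a joint): Angle of the shaft, rad, counter-clockwise seen from above; 0 when the flat faces the keypad (drive's +x). It starts between 0.6 and 2.2, turns freely with a drag of about 0.03 N m and stays where it is left.
- bearing_c (a point): Middle of the loose steel insert bearing (140 g), half-way up, on its axis, z up. Outer ring 47 mm in diameter and 14 mm high with a dark seal, above it a neck 28 mm in diameter and 14 mm high (28 mm in all); bore 19 mm. It starts on the bench, neck up. Seated, the top of its outer ring is level with the deck, this point is 80 mm above the drive's underside, and the neck stands 14 mm above the deck.
- bearing: The same bearing; origin at the centre of its underside, z up along its axis.
- collar_c (a point): Middle of the loose steel shaft collar (110 g), half-way up, on its axis, z up; it starts lying flat on the bench. Ring 40 mm in diameter, 18 mm high, bore 18 mm. Its +x points to the set screw, at half height: the tip stands 3.4 mm into the bore, so the collar goes on only with the screw on the flat. Down on the seated bearing's neck this point is 103 mm above the drive's underside.
- collar: The same collar; origin at the centre of its underside, axes as above.
- collar_screw (a point): Outer end of the collar's set screw, 28 mm from the collar's axis along its +x, at half height. The screw is 4 mm thick, its head 8 mm thick and standing 8 mm out of the ring.
- spacer: Bystander: plain steel spacer ring without a screw, 36 mm in diameter, 10 mm high, origin under its centre.
- hex_key: Bystander: T-handle hex key, 125 mm long, lying.
- bottle: Bystander: grey reagent bottle, 64 mm in diameter, 150 mm high, origin under its centre.
- vial: Bystander: amber vial with a white cap, 22 mm in diameter, 48 mm high, origin under its centre.
- dish: Bystander: aluminium weighing dish, 72 mm wide, 18 mm high, origin under its centre.
- spatula: Bystander: thin steel lab spatula 200 mm long, lying.
Not all that is in view belongs to the job. What is shaped like the bearing but green or red is not meant.

How it is judged (in metres and radians):
On the way, in this order (a step that is already met when the one before it is completed fails the run):
1. the bearing is pressed flush into its recess (z of bearing_c in the frame of drive between 0.077 and 0.0815 m and horizontal distance between bearing_c and drive below 0.003 m and angle between bearing_c's own z axis and vertical below 0.06 rad and contact force between bearing and drive above 4 N), for 0.2 s.
2. the fingers hold the shaft with its flat facing the keypad (z of bearing_c in the frame of drive between 0.077 and 0.0815 m and horizontal distance between bearing_c and drive below 0.003 m and angle between bearing_c's own z axis and vertical below 0.06 rad and value of joint shaft between -0.2 and 0.2 rad and contact force between the fingers and shaft above 0.5 N), for 0.2 s.
At the end, for the whole second after the job is handed in: Bearing flush (within 1.5 mm) in its recess; shaft flat towards the keypad within 0.2 rad; collar level and down on the bearing neck within 2 mm, the outer end of its screw within 7 mm of the middle line of the flat; fingers still gripping the collar and pushing it on the bearing with over 3 N (z of bearing_c in the frame of drive between 0.077 and 0.0815 m and horizontal distance between bearing_c and drive below 0.003 m and angle between bearing_c's own z axis and vertical below 0.06 rad and value of joint shaft between -0.2 and 0.2 rad and horizontal distance between collar_c and shaft_end below 0.003 m and z of collar_c in the frame of drive between 0.101 and 0.105 m and angle between collar_c's own z axis and vertical below 0.07 rad and x of collar_screw in the frame of shaft_end above 0.022 m and y of collar_screw in the frame of shaft_end between -0.007 and 0.007 m and contact force between collar and bearing above 3 N and contact force between the fingers and collar above 3 N); the arm keeps its last pose, push and grip.
It fails at once if a bystander is moved by more than 3 cm (distance of any of spacer, hex_key, bottle, vial, dish, spatula from where it was at the start of the episode above 0.03 m).
It also fails if it takes over 72 s, if anything falls off the work surface, if the arm or the gripper's body presses on something with over 40 N, if the wrist force passes 120 N, or if a joint passes its speed limit or range.

## Robot

A 7-joint arm with a two-finger parallel gripper is mounted at the origin on the work surface. World frame = base frame: x ahead of the robot, y to its left, z up, the work surface at z = 0. Lengths are in m, angles in degrees, forces in N, time in s.
With the tool pointing down it reaches from about 0.425 to 1.025 m from the base axis. Payload 3.6 kg.
Tool frame: the origin (TCP) lies on the front face of the gripper's body, between the roots of the fingers; the fingertips stand 73 mm ahead of it and the grasp point (between the pads) lies 54 mm ahead of it (tcp_to_tips is the distance from the TCP to the fingertips, in m); z points along the fingers, y is the direction in which the jaws open and shut (so a half turn about z gives the same grasp; the last joint's range is limited). The gripper opens to 85 mm and grips with 20 to 120 N. Pads are 22 mm wide; open, the fingers measure 114 mm over their backs; the gripper's body (76 mm by 85 mm) begins 54 mm behind the grasp point. The pads swing forward as they close: fully open they stand 13 mm farther back than shut.
Start: joints at [-78.18, 33.873, 2.773, 92.16, -1.908, 54.013, -1.931], TCP at [0.214, 0.693, 0.304] pointing down, gripper open.
Joint ranges: [-153.93, 153.93], [-27.13, 128.08], [-72.61, 78.16], [10.71, 143.7], [-87.88, 267.88], [4.46, 118.87], [-176.78, 176.78]. Speed limits (degrees/s): [147.25, 147.25, 180, 180, 180, 180, 180].

## Interface

Orientations are given as a 3x3 rotation matrix whose columns are the frame's x, y, z axes.
In Python, from station import read_state, snapshot, close_job, look_for, tcp_to_tips gives the robot as it stands.
- The arm moves only by the shell command python3 -m creep 'ROWS' [FORCE]. ROWS is JSON, a list of rows, each an object of numbers: "claw": the finger opening in cm, from 0 to 8.54; "tx", "ty", "tz": the shift along the tool's x, y, z in cm; "wx", "wy", "wz": the turn, a rotation vector about the tool's x, y, z in degrees. A call has exactly 10 rows; each row is the pose to reach, as a shift and turn from the pose commanded when the call began, along the tool's axes at that moment; what a row does not reach only later rows make up. A row lasts 1/10 s, in which the tool goes at most 50 mm and 8.59 degrees, less where a joint would pass 70% of its speed; a pose out of reach is approached as far as the arm can. A call with a gripper value outside its range is refused whole. The fingers move at their own pace and stop on an object; FORCE is the grip in N (left out, the last holds). Time passes only in rows, so rows that repeat a pose let the fingers close, or fill a call up. It gives the time, the measured TCP pose, the force and the opening at its end, in the units of the state.
- read_state(): the state, without advancing time (a new reading comes with each control period).
- snapshot(name): name is "side" or "top" or "wrist"; returns a dict with "img" (400x640x3 uint8, red, green, blue), "z_map" (400x640 float32, m along the optical axis (not along the pixel's ray), 0 where there is no reading), "camera_matrix" (3x3 intrinsics, pixels), "world_from_camera" (4x4, takes a point from camera to world coordinates). Camera axes: x right, y up, looking along -z (the intrinsics and any distortion apply to the point x, -y, -z); pixel columns grow to the right and rows downward; lengths in m; the calibration is good to about 2 mm. A picture is of the moment at which its call begins.
- close_job(): hands the job in, once; it reports no verdict.
Trained networks look in a picture, given as the dict that the camera call returned (one of the last four; its "shot" number tells which), for a name from the list of things; names that differ only in an ending like _2 or _b are one class to them, and where a whole thing is asked for, a point or a joint stands for the part that bears it (a point fixed in the world has none). Each returns a list of dicts, best first, with "score" (0 to 1); they miss things now and then, are a little off and sometimes report something else, mostly with a low value. They report only what shows in the picture. A call takes as long as a camera call. They do not tell look-alikes from the thing itself.
- look_for(picture, target): "at" ([column, row] in pixels, amid what is visible of it).
The state is a dict: "t": time; "qpos": joint angles; "qd": joint speeds; "joint_efforts": joint torques, N m; "tcp_pos": TCP position; "eef_rot": TCP orientation; "wrist_force": force on the tool from outside, world axes, zero at the start; "ft_torque": the same for the moment, N m; "finger_gap": finger opening in m.
Only numpy, scipy, OpenCV 4.12 (cv2) and the standard library are available. Lean on these libraries where they do the work, as an engineer would, in place of code of your own. Each camera call takes 0.05 s, during which the arm holds its last target.

## Working session

There is one attempt and no reset: what is moved stays moved. The work goes in short steps, Python scripts to look and compute and a shell command to move; the robot and the scene stay as the last step left them, time stands still between calls to the robot, and variables do not carry over. Pictures are saved under pics/ and viewed, and the job is handed in when it is done.

```bash
ls; mkdir -p pics
cat > h.py <<'E'
import numpy as np, cv2
from station import read_state, snapshot, look_for, tcp_to_tips
def save(s,n,crop=None,sc=1):
    im=cv2.cvtColor(s["img"],cv2.COLOR_RGB2BGR)
    if crop: a,b,c,d=crop; im=im[b:d,a:c]
    if sc!=1: im=cv2.resize(im,None,fx=sc,fy=sc,interpolation=cv2.INTER_CUBIC)
    cv2.imwrite("pics/"+n,im)
def ray(s,u,v):
    K=np.array(s["camera_matrix"]);T=np.array(s["world_from_camera"])
    p=np.array([(u-K[0,2])/K[0,0],(v-K[1,2])/K[1,1],1.]); 
    return T[:3,:3]@np.array([p[0],-p[1],-1.]),T[:3,3]
def pz(s,u,v,z):
    d,o=ray(s,u,v); return o+d*(z-o[2])/d[2]
def pd(s,u,v,r=1):
    D=s["z_map"][int(v)-r:int(v)+r+1,int(u)-r:int(u)+r+1]; D=D[D>0]
    d,o=ray(s,u,v); return o+d*np.median(D) if len(D) else None
def cloud(s):
    K=np.array(s["camera_matrix"]);T=np.array(s["world_from_camera"]);Z=s["z_map"]
    v,u=np.mgrid[:Z.shape[0],:Z.shape[1]]
    P=np.stack([(u-K[0,2])/K[0,0]*Z,-(v-K[1,2])/K[1,1]*Z,-Z],-1)
    W=P@T[:3,:3].T+T[:3,3]; W[Z<=0]=np.nan
    return W
E
python3 - <<'E'
from h import *
print(read_state(), tcp_to_tips)
for n in ["top","side","wrist"]:
    s=snapshot(n); save(s,n+"0.png"); print(n,s.keys(),s["camera_matrix"],s["world_from_camera"])
    for t in ["drive","shaft_end","bearing","collar","collar_screw","spacer","hex_key","bottle","vial","dish","spatula"]:
        for r in look_for(s,t)[:3]:
            p=pd(s,*r["at"]); print(t,r, None if p is None else p.round(3))
E
```

```text
pics
{'t': 0.0, 'qpos': array([-78.17917086,  33.92426319,   2.76766217,  92.23828342,
        -1.90850343,  54.00989507,  -1.92999274]), 'qd': array([-0.00897591, -0.04141741, -0.1030193 ,  0.05249388,  0.05609822,
        0.0097389 , -0.07220128]), 'joint_efforts': array([-7.01719400e-04, -5.48684371e+01,  1.54612284e+00, -1.98130167e+01,
        9.35330900e-03,  8.54812068e-03,  2.03274261e-06]), 'tcp_pos': array([0.21391059, 0.69202184, 0.30274704]), 'eef_rot': array([[-9.55417028e-01,  2.95259234e-01, -5.36087578e-04],
       [ 2.95259696e-01,  9.55414642e-01, -2.13847871e-03],
       [-1.19219664e-04, -2.20142403e-03, -9.99997570e-01]]), 'wrist_force': array([0.25989212, 0.64496076, 0.14029869]), 'ft_torque': array([ 0.04333239, -0.03713305,  0.02645229]), 'finger_gap': 0.08569927006797431} 0.0726
top dict_keys(['img', 'z_map', 'camera_matrix', 'world_from_camera', 'shot']) [[440.80179998   0.         308.76420465]
 [  0.         440.80179998 197.92671642]
 [  0.           0.           1.        ]] [[-0.07531405  0.97570779 -0.20572336  0.25781579]
 [-0.9971534  -0.07443608  0.
[... 2514 characters left out ...]
era_matrix', 'world_from_camera', 'shot']) [[282.79967931   0.         323.13003444]
 [  0.         282.79967931 194.02434498]
 [  0.           0.           1.        ]] [[ 2.94960649e-01 -9.08172765e-01 -2.97019266e-01  1.37644323e-01]
 [ 9.55509291e-01  2.80497394e-01  9.12316141e-02  7.16362702e-01]
 [ 4.59062779e-04 -3.10714404e-01  9.50503208e-01  3.74779694e-01]
 [ 0.00000000e+00  0.00000000e+00  0.00000000e+00  1.00000000e+00]]
collar {'at': [173.4, 388.1], 'score': 0.75} [0.506 0.336 0.019]
collar_screw {'at': [170.8, 386.3], 'score': 0.9} [0.502 0.332 0.018]
spacer {'at': [52.7, 355.5], 'score': 0.76} [0.389 0.167 0.01 ]
vial {'at': [173.9, 391.1], 'score': 0.32} [0.513 0.333 0.019]
```

View pics/top0.png

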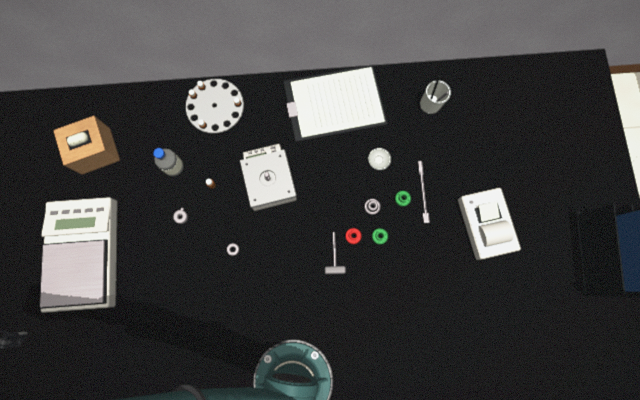

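View pics/side0.png

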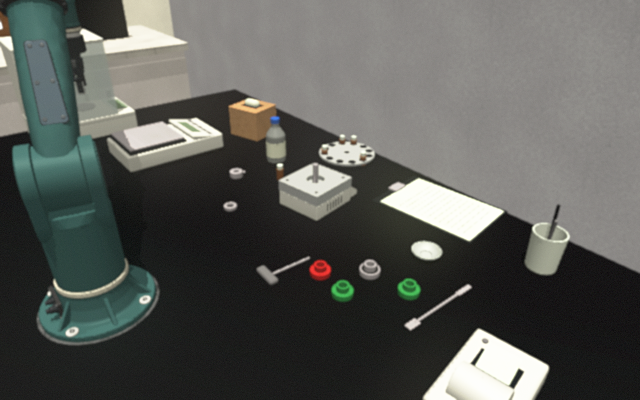

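View pics/wrist0.png

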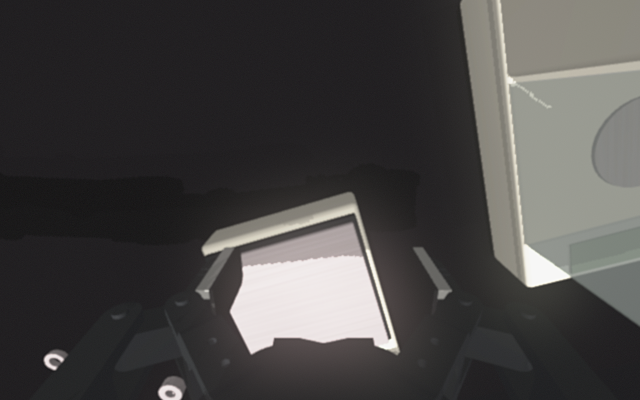

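Top picture: the steel bearing candidate is at (372,206). Similar shapes are green at (403,198), green at (380,236) and red at (353,236). The collar with its screw is at (180,215), the plain spacer at (232,249), and the drive at (268,178) with its keypad towards the image top. Only the grey/steel one fits the bearing description, so I'll confirm it enlarged.

Run:
```python
from h import *
s=snapshot("top")
save(s,"t1.png",(325,135,455,285),5) if 0 else save(s,"t1.png",(330,140,440,260),5)
save(s,"t2.png",(150,130,310,260),5)
for n,u,v,z in [("bear",372.5,206,.028),("g1",403,198,.02),("g2",380,236,.02),("r",353,236,.02),("collar",180.5,216,.018),("spacer",232.5,249,.01),("shaft",267,176.5,.126)]:
    print(n,pz(s,u,v,z).round(4))
W=cloud(s)
# drive deck
m=(abs(W[...,2]-.08)<.008)&(W[...,0]>.45)&(W[...,0]<.75)&(abs(W[...,1])<.15)
P=W[m][:,:2].astype(np.float32); r=cv2.minAreaRect(P*1000);print(len(P),r,np.median(W[m][:,2]))
for d in ["bearing","green"]: pass
```

```text
bear [ 0.5025 -0.2857  0.028 ]
g1 [ 0.5223 -0.3859  0.02  ]
g2 [ 0.4077 -0.3002  0.02  ]
r [ 0.414  -0.2165  0.02  ]
collar [0.5184 0.3189 0.018 ]
spacer [0.4031 0.1609 0.01  ]
shaft [0.5968 0.0311 0.126 ]
1985 ((608.3348999023438, 34.919883728027344), (152.18780517578125, 140.4861602783203), 10.242973327636719) 0.07893664516444687
```

View pics/t1.png

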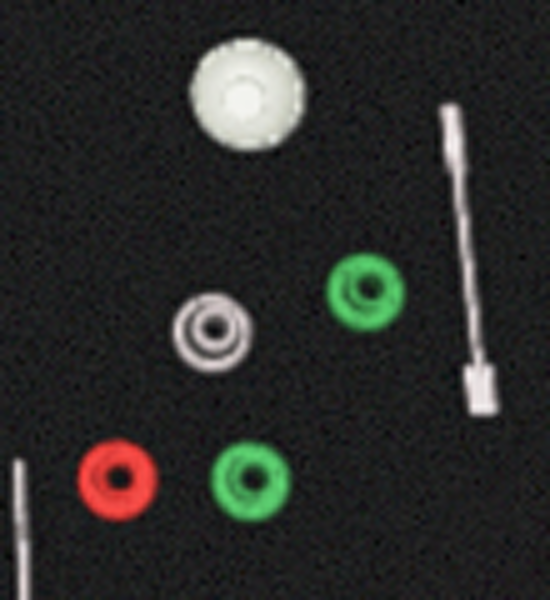

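View pics/t2.png

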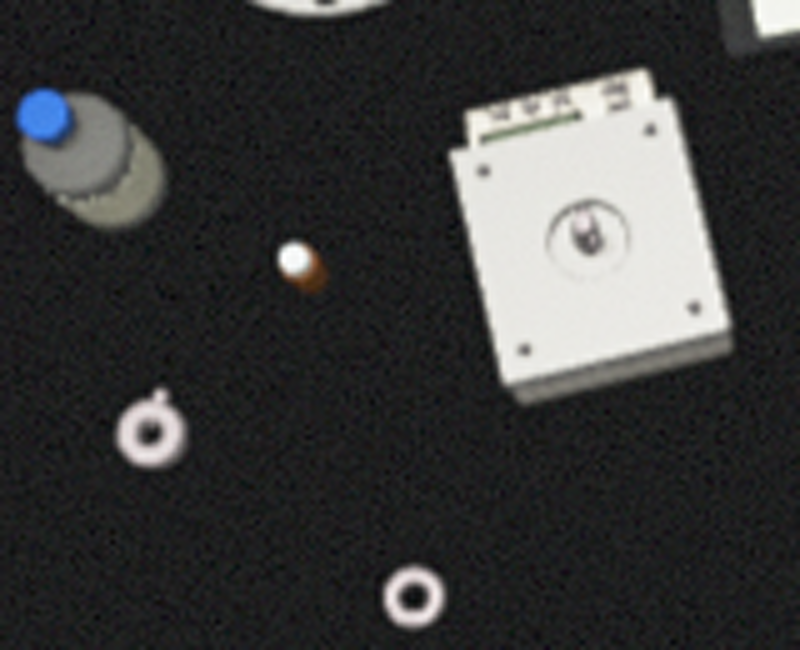

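Confirmed: the grey bearing at (372,206) has a neck and a dark seal, and the other three are green or red. In the second crop the collar's screw points up (away from the robot) at about (182,209), and the keypad is up at about yaw +10°. I'll write a helper that works out moves, then look at the collar from above.

```bash
cat >> h.py <<'E'
def go(target,yaw=None,cmd=None,R=None):
    """shift (cm) and wz(deg) to reach TCP target; yaw = azimuth of tool x"""
    s=read_state(); R=s["eef_rot"] if R is None else R
    p=s["tcp_pos"] if cmd is None else np.array(cmd)
    d=R.T@(np.array(target)-p)*100
    a=np.degrees(np.arctan2(R[1,0],R[0,0])); w=None
    if yaw is not None: w=-((yaw-a+180)%360-180)
    print("t=%.2f tcp"%s["t"],s["tcp_pos"].round(4),"yaw %.1f"%a,"-> t",d.round(2),"wz",None if w is None else round(w,1),"F",s["wrist_force"].round(1),"gap",round(s["finger_gap"],4),"q7",s["qpos"].round(0)[-1])
E
python3 -c "
from h import *
go([.5,.32,.26],190,[.214,.693,.304])"
```

```text
t=1.85 tcp [0.2141 0.6926 0.3039] yaw 162.8 -> t [-38.34 -27.19   4.4 ] wz -27.2 F [ 0.   0.8 -0.4] gap 0.0856 q7 -2.0
```

```bash
python3 -m creep '[{"tx":-38.3,"ty":-27.2,"tz":4.4,"wz":-27.2},{"tx":-38.3,"ty":-27.2,"tz":4.4,"wz":-27.2},{"tx":-38.3,"ty":-27.2,"tz":4.4,"wz":-27.2},{"tx":-38.3,"ty":-27.2,"tz":4.4,"wz":-27.2},{"tx":-38.3,"ty":-27.2,"tz":4.4,"wz":-27.2},{"tx":-38.3,"ty":-27.2,"tz":4.4,"wz":-27.2},{"tx":-38.3,"ty":-27.2,"tz":4.4,"wz":-27.2},{"tx":-38.3,"ty":-27.2,"tz":4.4,"wz":-27.2},{"tx":-38.3,"ty":-27.2,"tz":4.4,"wz":-27.2},{"tx":-38.3,"ty":-27.2,"tz":4.4,"wz":-27.2}]'
python3 - <<'E'
from h import *
s=snapshot("wrist"); save(s,"w1.png"); go([.54,.07,.30],190)
E
```

```text
t=1.90 tcp [0.2141 0.6927 0.3039] yaw 162.8 -> t [-49.52 -49.87   0.39] wz -27.2 F [0.2 0.6 0.4] gap 0.0857 q7 -2.0schema error: expected keys claw, tx, ty, tz, wx, wy, wz
```

View pics/w1.png

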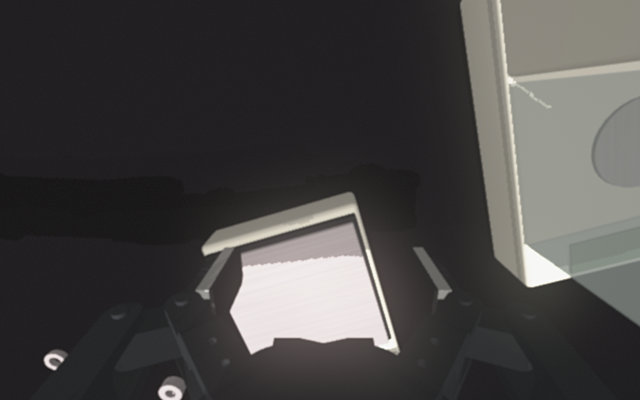

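The call was refused because every key has to be given, so the arm hasn't moved and the picture is unchanged.

```bash
python3 -m creep '[{"claw":8.5,"tx":-38.3,"ty":-27.2,"tz":4.4,"wx":0,"wy":0,"wz":-27.2},{"claw":8.5,"tx":-38.3,"ty":-27.2,"tz":4.4,"wx":0,"wy":0,"wz":-27.2},{"claw":8.5,"tx":-38.3,"ty":-27.2,"tz":4.4,"wx":0,"wy":0,"wz":-27.2},{"claw":8.5,"tx":-38.3,"ty":-27.2,"tz":4.4,"wx":0,"wy":0,"wz":-27.2},{"claw":8.5,"tx":-38.3,"ty":-27.2,"tz":4.4,"wx":0,"wy":0,"wz":-27.2},{"claw":8.5,"tx":-38.3,"ty":-27.2,"tz":4.4,"wx":0,"wy":0,"wz":-27.2},{"claw":8.5,"tx":-38.3,"ty":-27.2,"tz":4.4,"wx":0,"wy":0,"wz":-27.2},{"claw":8.5,"tx":-38.3,"ty":-27.2,"tz":4.4,"wx":0,"wy":0,"wz":-27.2},{"claw":8.5,"tx":-38.3,"ty":-27.2,"tz":4.4,"wx":0,"wy":0,"wz":-27.2},{"claw":8.5,"tx":-38.3,"ty":-27.2,"tz":4.4,"wx":0,"wy":0,"wz":-27.2}]'
python3 - <<'E'
from h import *
s=snapshot("wrist"); save(s,"w2.png"); go([.54,.07,.30],190)
E
```

```text
t: 2.9
tcp_pos: [0.5033, 0.3138, 0.2597]
eef_rot: [[-0.986, -0.166, 0.002], [-0.166, 0.986, -0.003], [-0.001, -0.003, -1.0]]
wrist_force: [-0.9, 1.1, -0.0]
finger_gap: 0.085
t=2.95 tcp [0.5048 0.3116 0.2595] yaw -170.6 -> t [  0.47 -24.43  -3.92] wz -0.6 F [ 1.4 -3.1 -0.4] gap 0.0851 q7 61.0
```

View pics/w2.png

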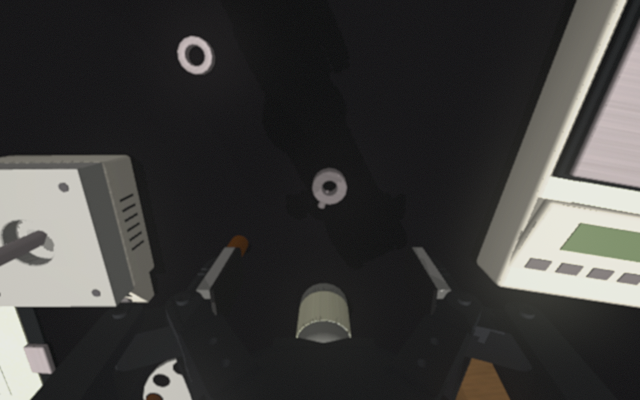

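Picture w2: the collar is at (330,187) with its screw at (322,206), the spacer at (196,55), and the shaft's top at about (43,240) leaning left, in the recess at (28,243). I'll measure the collar and go on to the drive.

```bash
cat >> h.py <<'E'
def ringfit(s,u,v,r,zlo,zhi,name=None):
    """centroid of top-surface points between heights near pixel via min enclosing circle"""
    W=cloud(s); V,U=np.mgrid[:400,:640]
    m=(np.hypot(U-u,V-v)<r)&(W[...,2]>zlo)&(W[...,2]<zhi)
    P=W[m]; c,rad=cv2.minEnclosingCircle((P[:,:2]*1000).astype(np.float32))
    print(name,len(P),"circ",np.round(c,1),round(rad,1),"z",np.median(P[:,2]).round(4)); return P
def aff(s,t):
    for r in look_for(s,t)[:3]: print(t,r)
E
python3 - <<'E'
from h import *
s=snapshot("wrist"); save(s,"w3.png",(270,140,390,240),6)
aff(s,"collar");aff(s,"collar_screw")
ringfit(s,330,187,18,.014,.03,"collartop")
W=cloud(s); print(W[150,330],W[230,330])
print(pz(s,330,187,.018),pz(s,322,206,.01))
go([.54,.07,.30],190)
E
```

```text
collar {'at': [327.8, 188.6], 'score': 0.89}
collar_screw {'at': [332.5, 188.5], 'score': 0.81}
collartop 721 circ [518.9 322.3] 21.7 z 0.019
[0.47817839 0.31436761 0.00079766] [0.5788534  0.33183245 0.00153709]
[0.51752328 0.32087452 0.018     ] [0.54510331 0.31599815 0.01      ]
t=3.10 tcp [0.4997 0.32   0.26  ] yaw -170.0 -> t [  0.36 -25.31  -4.02] wz -0.0 F [-1.2  0.8  0.2] gap 0.0854 q7 61.0
```

View pics/w3.png

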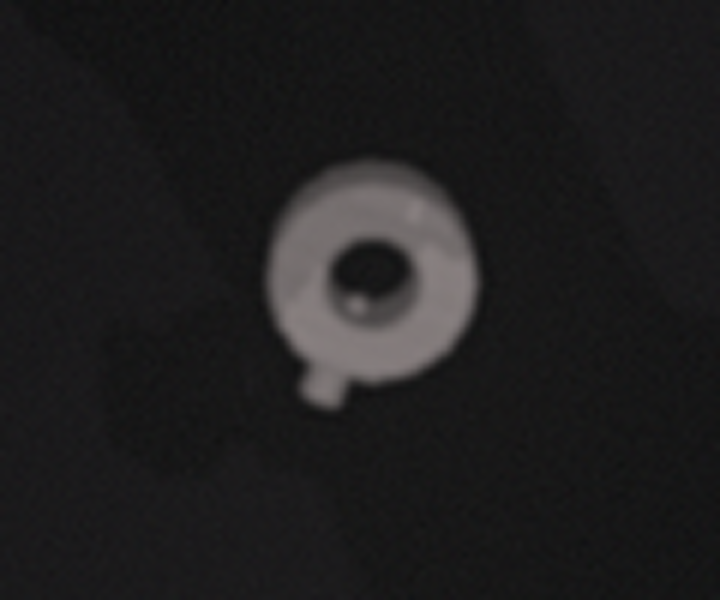

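The crop shows the collar's top circle centred at (332,187), with the screw end at (323.5,206). Next I'll look at the drive on the way to the bearing.

```bash
python3 -m creep '[{"claw":8.5,"tx":1.6,"ty":-25.3,"tz":-2,"wx":0,"wy":0,"wz":0},{"claw":8.5,"tx":1.6,"ty":-25.3,"tz":-2,"wx":0,"wy":0,"wz":0},{"claw":8.5,"tx":1.6,"ty":-25.3,"tz":-2,"wx":0,"wy":0,"wz":0},{"claw":8.5,"tx":1.6,"ty":-25.3,"tz":-2,"wx":0,"wy":0,"wz":0},{"claw":8.5,"tx":1.6,"ty":-25.3,"tz":-2,"wx":0,"wy":0,"wz":0},{"claw":8.5,"tx":1.6,"ty":-25.3,"tz":-2,"wx":0,"wy":0,"wz":0},{"claw":8.5,"tx":1.6,"ty":-25.3,"tz":-2,"wx":0,"wy":0,"wz":0},{"claw":8.5,"tx":1.6,"ty":-25.3,"tz":-2,"wx":0,"wy":0,"wz":0},{"claw":8.5,"tx":1.6,"ty":-25.3,"tz":-2,"wx":0,"wy":0,"wz":0},{"claw":8.5,"tx":1.6,"ty":-25.3,"tz":-2,"wx":0,"wy":0,"wz":0}]'
python3 - <<'E'
from h import *
s=snapshot("wrist"); save(s,"w4.png"); go([.54,.07,.30],190)
aff(s,"shaft_end"); aff(s,"drive")
W=cloud(s); 
m=(abs(W[...,2]-.08)<.006)&(W[...,0]>.45)&(W[...,0]<.75)&(abs(W[...,1])<.15)
P=W[m]; print(len(P),cv2.minAreaRect((P[:,:2]*1000).astype(np.float32)),np.median(P[:,2]))
m=(abs(W[...,2]-.126)<.006)&(abs(W[...,0]-.6)<.05)&(abs(W[...,1]-.035)<.05)
P=W[m];print(len(P),P.mean(0) if len(P) else 0)
E
```

```text
t: 4.1
tcp_pos: [0.5278, 0.0702, 0.2798]
eef_rot: [[-0.984, -0.178, -0.0], [-0.178, 0.984, 0.001], [0.0, 0.001, -1.0]]
wrist_force: [0.3, 0.1, 1.2]
finger_gap: 0.0853
t=4.15 tcp [0.5278 0.0697 0.2798] yaw -169.8 -> t [-1.21 -0.18 -2.02] wz 0.2 F [ 0.6  0.2 -0. ] gap 0.085 q7 86.0
shaft_end {'at': [135.4, 20.4], 'score': 0.68}
shaft_end {'at': [272.9, 256.6], 'score': 0.63}
drive {'at': [282.1, 226.7], 'score': 0.57}
13796 ((605.1654052734375, 34.26353073120117), (150.98141479492188, 140.14755249023438), 10.069955825805664) 0.08097038970319312
210 [0.60244261 0.03350037 0.12554877]
```

View pics/w4.png

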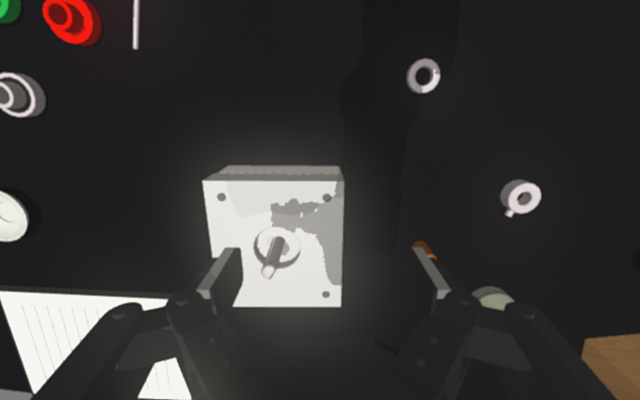

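Run:
```python
from h import *
s=snapshot("wrist"); save(s,"w5.png",(235,210,335,290),8)
for u,v in [(221,197),(326.5,198),(326,294.5)]: print(pz(s,u,v,.08).round(4))
go([.50,-.25,.25],190)
```

```text
[ 0.5575 -0.0303  0.08  ]
[0.5398 0.0748 0.08  ]
[0.6542 0.0952 0.08  ]
t=4.30 tcp [0.5279 0.0685 0.2798] yaw -169.9 -> t [  8.33 -30.87   2.98] wz 0.1 F [-0.7 -0.8  0.5] gap 0.0848 q7 86.0
```

View pics/w5.png

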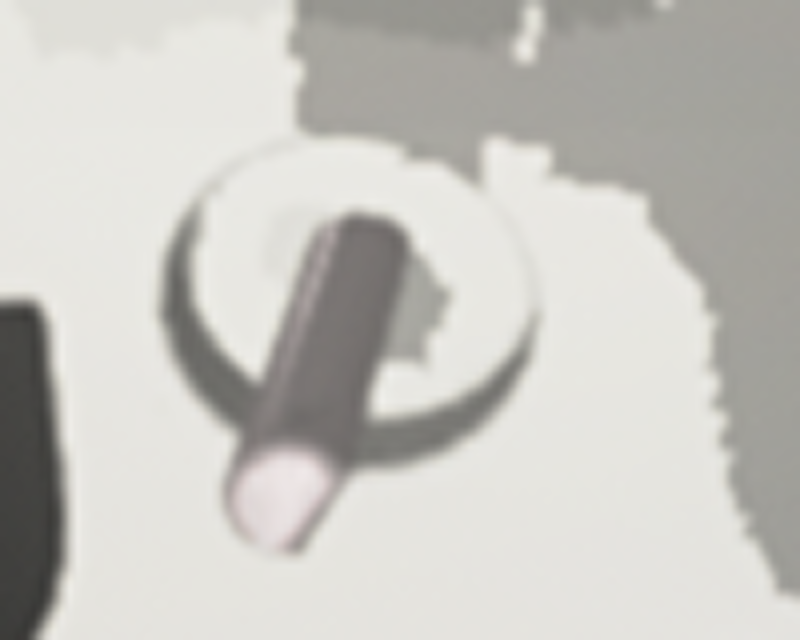

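Crop w5: the shaft's flat shows as a chord on the lower right of the top end, at about crop (320,510), so its normal is about 60° counter-clockwise from the keypad. The recess ellipse is centred near (278.6,247.7). Now to the bearing.

```bash
python3 -m creep '[{"claw":6,"tx":6.3,"ty":-33,"tz":6,"wx":0,"wy":0,"wz":0},{"claw":6,"tx":6.3,"ty":-33,"tz":6,"wx":0,"wy":0,"wz":0},{"claw":6,"tx":6.3,"ty":-33,"tz":6,"wx":0,"wy":0,"wz":0},{"claw":6,"tx":6.3,"ty":-33,"tz":6,"wx":0,"wy":0,"wz":0},{"claw":6,"tx":6.3,"ty":-33,"tz":6,"wx":0,"wy":0,"wz":0},{"claw":6,"tx":6.3,"ty":-33,"tz":6,"wx":0,"wy":0,"wz":0},{"claw":6,"tx":6.3,"ty":-33,"tz":6,"wx":0,"wy":0,"wz":0},{"claw":6,"tx":6.3,"ty":-33,"tz":6,"wx":0,"wy":0,"wz":0},{"claw":6,"tx":6.3,"ty":-33,"tz":6,"wx":0,"wy":0,"wz":0},{"claw":6,"tx":6.3,"ty":-33,"tz":6,"wx":0,"wy":0,"wz":0}]'
python3 - <<'E'
from h import *
s=snapshot("wrist"); save(s,"w6.png"); go([.5025,-.2857,.15],190)
aff(s,"bearing")
W=cloud(s)
m=(W[...,2]>.022)&(W[...,2]<.036)&(np.hypot(W[...,0]-.5025,W[...,1]+.2857)<.03)
P=W[m];print(len(P),cv2.minEnclosingCircle((P[:,:2]*1000).astype(np.float32)),P.mean(0))
m=(W[...,2]>.008)&(W[...,2]<.036)&(np.hypot(W[...,0]-.5025,W[...,1]+.2857)<.04)
P=W[m];print(len(P),cv2.minEnclosingCircle((P[:,:2]*1000).astype(np.float32)),P.mean(0))
E
```

```text
t: 5.3
tcp_pos: [0.5238, -0.2665, 0.2199]
eef_rot: [[-0.984, -0.176, 0.0], [-0.176, 0.984, 0.001], [-0.0, 0.001, -1.0]]
wrist_force: [-0.1, 0.6, -0.3]
finger_gap: 0.06
t=5.35 tcp [ 0.5239 -0.266   0.22  ] yaw -169.8 -> t [ 2.46 -1.56  7.  ] wz 0.2 F [0.9 0.2 0.3] gap 0.0594 q7 121.0
bearing {'at': [388.1, 77.5], 'score': 0.95}
bearing {'at': [205.2, 160.2], 'score': 0.9}
bearing {'at': [300.9, 44.7], 'score': 0.73}
422 ((504.1044921875, -286.31597900390625), 14.016873359680176) [ 0.50373941 -0.28634942  0.02828171]
1534 ((504.0879211425781, -286.5646667480469), 23.47104835510254) [ 0.50234297 -0.28638603  0.01852942]
```

View pics/w6.png

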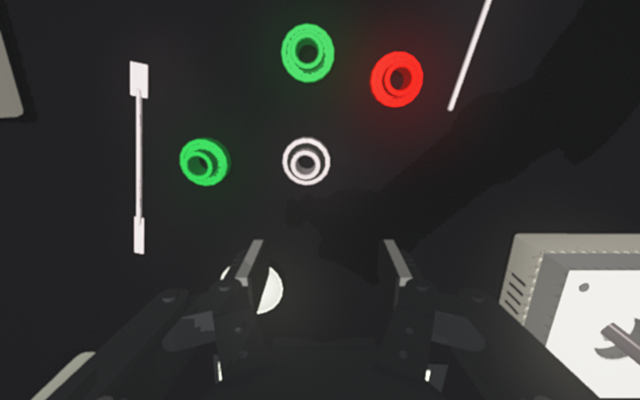

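Picture w6: the steel bearing is at (306,161). The circle fits give radii of 14.0 and 23.5 mm, which match the description exactly, with the centre at (0.5041,-0.2864). The fingertips are at (257,243) and (389,243), and I'll check their reach from the depth map.

Run:
```python
from h import *
s=snapshot("wrist"); st=read_state(); W=cloud(s)
L=(W-st["tcp_pos"])@st["eef_rot"]
m=(L[...,2]>.03)&(L[...,2]<.1)&(abs(L[...,1])<.08)
P=L[m]; print(len(P))
for sg in (1,-1):
    Q=P[P[:,1]*sg>0]; print(sg,np.percentile(Q,[1,50,99],axis=0).round(4).tolist(), Q[Q[:,2]>np.percentile(Q[:,2],97)].mean(0).round(4))
go([.5041,-.2864,.10],190)
```

```text
3122
1 [[-0.0106, 0.0303, 0.0302], [0.007, 0.031, 0.0445], [0.0116, 0.0438, 0.0654]] [0.0011 0.031  0.0647]
-1 [[-0.0105, -0.0427, 0.0302], [0.007, -0.0298, 0.0444], [0.0116, -0.0291, 0.0654]] [ 0.0007 -0.0296  0.0648]
t=5.45 tcp [ 0.524  -0.2661  0.2202] yaw -169.8 -> t [ 2.32 -1.65 12.02] wz 0.2 F [-0.6  0.8 -0.3] gap 0.0601 q7 121.0
```

```bash
python3 -m creep '[{"claw":4.2,"tx":2.3,"ty":-1.65,"tz":4,"wx":0,"wy":0,"wz":0},{"claw":4.2,"tx":2.3,"ty":-1.65,"tz":8,"wx":0,"wy":0,"wz":0},{"claw":4.2,"tx":2.3,"ty":-1.65,"tz":11,"wx":0,"wy":0,"wz":0},{"claw":4.2,"tx":2.3,"ty":-1.65,"tz":12.5,"wx":0,"wy":0,"wz":0},{"claw":4.2,"tx":2.3,"ty":-1.65,"tz":13.3,"wx":0,"wy":0,"wz":0},{"claw":4.2,"tx":2.3,"ty":-1.65,"tz":13.3,"wx":0,"wy":0,"wz":0},{"claw":4.2,"tx":2.3,"ty":-1.65,"tz":13.3,"wx":0,"wy":0,"wz":0},{"claw":4.2,"tx":2.3,"ty":-1.65,"tz":13.3,"wx":0,"wy":0,"wz":0},{"claw":4.2,"tx":2.3,"ty":-1.65,"tz":13.3,"wx":0,"wy":0,"wz":0},{"claw":4.2,"tx":2.3,"ty":-1.65,"tz":13.3,"wx":0,"wy":0,"wz":0}]' 60
python3 - <<'E'
from h import *
s=snapshot("wrist"); save(s,"w7.png"); go([.5041,-.2864,.0865],190)
st=read_state(); W=cloud(s)
L=(W-st["tcp_pos"])@st["eef_rot"]
m=(L[...,2]>.03)&(L[...,2]<.075)&(abs(L[...,1])<.04)&(abs(L[...,0])<.02)
P=L[m]
for sg in (1,-1):
    Q=P[(P[:,1]*sg>.016)&(P[:,2]<.07)]; print(np.percentile(Q,[1,50,99],axis=0).round(4).tolist())
m=(W[...,2]>.022)&(W[...,2]<.033)&(np.hypot(W[...,0]-.504,W[...,1]+.286)<.017)
P=W[m];print(len(P),cv2.minEnclosingCircle((P[:,:2]*1000).astype(np.float32)),np.median(P[:,2]))
E
```

```text
t: 6.45
tcp_pos: [0.504, -0.2887, 0.0877]
eef_rot: [[-0.985, -0.174, 0.001], [-0.174, 0.985, -0.001], [-0.001, -0.001, -1.0]]
wrist_force: [-0.3, -0.3, 1.2]
finger_gap: 0.0422
t=6.50 tcp [ 0.5039 -0.2886  0.0875] yaw -170.0 -> t [-0.06  0.21  0.1 ] wz 0.0 F [-0.6  0.7 -0.3] gap 0.0421 q7 123.0
[[-0.0105, 0.0212, 0.0307], [0.007, 0.0229, 0.0442], [0.0115, 0.0346, 0.0678]]
[[-0.0106, -0.034, 0.0305], [0.007, -0.0222, 0.0444], [0.0115, -0.0204, 0.0675]]
1525 ((503.8482971191406, -286.5017395019531), 14.452361106872559) 0.02844914918065361
```

View pics/w7.png

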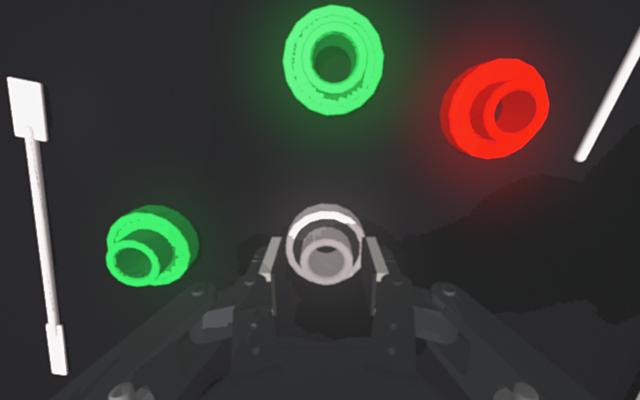

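```bash
python3 -m creep '[{"claw":4.2,"tx":0,"ty":0.17,"tz":0.05,"wx":0,"wy":0,"wz":0},{"claw":4.2,"tx":0,"ty":0.17,"tz":0.05,"wx":0,"wy":0,"wz":0},{"claw":2.0,"tx":0,"ty":0.17,"tz":0.05,"wx":0,"wy":0,"wz":0},{"claw":2.0,"tx":0,"ty":0.17,"tz":0.05,"wx":0,"wy":0,"wz":0},{"claw":2.0,"tx":0,"ty":0.17,"tz":0.05,"wx":0,"wy":0,"wz":0},{"claw":2.0,"tx":0,"ty":0.17,"tz":0.05,"wx":0,"wy":0,"wz":0},{"claw":2.0,"tx":0,"ty":0.17,"tz":0.05,"wx":0,"wy":0,"wz":0},{"claw":2.0,"tx":0,"ty":0.17,"tz":0.05,"wx":0,"wy":0,"wz":0},{"claw":2.0,"tx":0,"ty":0.17,"tz":0.05,"wx":0,"wy":0,"wz":0},{"claw":2.0,"tx":0,"ty":0.17,"tz":0.05,"wx":0,"wy":0,"wz":0}]' 60
python3 -c "
from h import *
go([.5041,-.2864,.0865],190)"
```

```text
t: 7.5
tcp_pos: [0.5033, -0.2867, 0.0867]
eef_rot: [[-0.985, -0.174, 0.0], [-0.174, 0.985, -0.0], [-0.0, -0.0, -1.0]]
wrist_force: [-0.1, 0.9, 5.2]
finger_gap: 0.0259
t=7.50 tcp [ 0.5033 -0.2867  0.0867] yaw -170.0 -> t [-0.08  0.02  0.02] wz 0.0 F [-0.1  0.9  5.2] gap 0.0259 q7 123.0
```

```bash
python3 -m creep '[{"claw":2.0,"tx":0,"ty":0,"tz":-3,"wx":0,"wy":0,"wz":0},{"claw":2.0,"tx":0,"ty":0,"tz":-8,"wx":0,"wy":0,"wz":0},{"claw":2.0,"tx":0,"ty":0,"tz":-13,"wx":0,"wy":0,"wz":0},{"claw":2.0,"tx":-3,"ty":2,"tz":-17,"wx":0,"wy":0,"wz":0},{"claw":2.0,"tx":-4,"ty":6,"tz":-17,"wx":0,"wy":0,"wz":0},{"claw":2.0,"tx":-6,"ty":10,"tz":-17,"wx":0,"wy":0,"wz":0},{"claw":2.0,"tx":-7,"ty":14,"tz":-17,"wx":0,"wy":0,"wz":0},{"claw":2.0,"tx":-7,"ty":18,"tz":-17,"wx":0,"wy":0,"wz":0},{"claw":2.0,"tx":-7,"ty":20,"tz":-17,"wx":0,"wy":0,"wz":0},{"claw":2.0,"tx":-7,"ty":20,"tz":-17,"wx":0,"wy":0,"wz":0}]' 60
python3 - <<'E'
from h import *
s=snapshot("wrist"); save(s,"w8.png"); go([.605,.0335,.26],190)
W=cloud(s);V,U=np.mgrid[:400,:640]
m=(abs(W[...,2]-.08)<.006)&(W[...,0]>.45)&(W[...,0]<.75)&(abs(W[...,1]-.03)<.15)
P=W[m]; print(len(P),cv2.minAreaRect((P[:,:2]*1000).astype(np.float32)),np.median(P[:,2]))
m=(abs(W[...,2]-.126)<.004)&(abs(W[...,0]-.6)<.05)&(abs(W[...,1]-.035)<.05)
P=W[m];print(len(P),P.mean(0) if len(P) else 0, cv2.minEnclosingCircle((P[:,:2]*1000).astype(np.float32)) if len(P) else 0)
st=read_state(); L=(W-st["tcp_pos"])@st["eef_rot"]
m=(abs(L[...,0])<.03)&(abs(L[...,1])<.0135)&(L[...,2]>.04)&(L[...,2]<.07)
P=L[m];print("neck",len(P),np.percentile(P,[2,50,98],axis=0).round(4).tolist(),cv2.minEnclosingCircle((P[:,:2]*1000).astype(np.float32)))
m=(abs(L[...,0])<.04)&(abs(L[...,1])<.03)&(L[...,2]>.068)&(L[...,2]<.08)
P=L[m];print("ring",len(P),np.percentile(P,[2,50,98],axis=0).round(4).tolist(),cv2.minEnclosingCircle((P[:,:2]*1000).astype(np.float32)))
E
```

```text
t: 8.5
tcp_pos: [0.5364, -0.0731, 0.2557]
eef_rot: [[-0.983, -0.181, -0.002], [-0.181, 0.983, 0.002], [0.002, 0.003, -1.0]]
wrist_force: [-0.5, -0.8, -1.8]
finger_gap: 0.0259
t=8.55 tcp [ 0.5369 -0.0759  0.2559] yaw -169.8 -> t [-8.64  9.55 -0.41] wz 0.2 F [ 0.4 -1.  -1.3] gap 0.0259 q7 102.0
9933 ((605.0550537109375, 34.52925491333008), (151.47439575195312, 140.57864379882812), 9.992964744567871) 0.08102981598701253
0 0 0
neck 2076 [[-0.0125, -0.0128, 0.0419], [0.0044, -0.001, 0.0587], [0.0131, 0.013, 0.0692]] ((0.10584020614624023, -0.5714254379272461), 17.169391632080078)
ring 2044 [[-0.0106, -0.0159, 0.0685], [0.0135, 0.0036, 0.0724], [0.0224, 0.0226, 0.0794]] ((-0.5935497879981995, 3.509136199951172), 23.692543029785156)
```

View pics/w8.png

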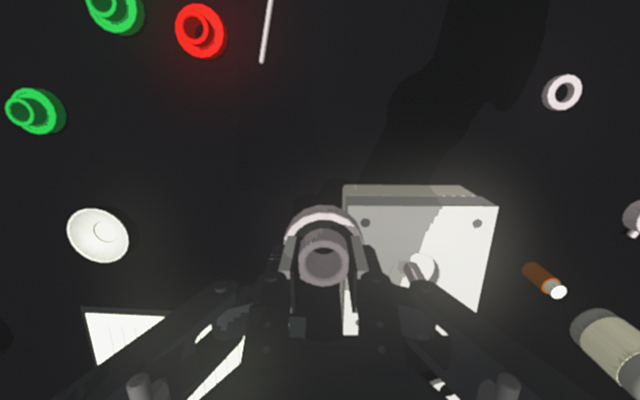

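Run:
```python
from h import *
for k in range(2):
    s=snapshot("wrist"); W=cloud(s); st=read_state(); L=(W-st["tcp_pos"])@st["eef_rot"]
    m=(np.hypot(L[...,0],L[...,1])<.0165)&(L[...,2]>.0565)&(L[...,2]<.0605)
    P=L[m];print("neck",len(P),np.median(P[:,2]),np.percentile(P[:,:2],[1,99],axis=0).round(4).tolist(),cv2.minEnclosingCircle((P[:,:2]*1000).astype(np.float32)))
    print(st["tcp_pos"])
m=(abs(W[...,2]-.08)<.006)&(W[...,0]>.45)&(W[...,0]<.75)&(abs(W[...,1]-.03)<.15)
P=W[m]; print(len(P),cv2.minAreaRect((P[:,:2]*1000).astype(np.float32)),np.median(P[:,2]))
# recess rim: deck-level pixels near centre missing -> fit points at edge with depth below deck
m=(W[...,2]<.076)&(W[...,2]>.05)&(np.hypot(W[...,0]-.605,W[...,1]-.034)<.035)
P=W[m]; print("recess",len(P),cv2.minEnclosingCircle((P[:,:2]*1000).astype(np.float32)))
go([.6052,.0338,.26],190)
```

```text
neck 1186 0.05826391676491592 [[-0.0137, -0.0107], [0.0132, 0.0152]] ((0.9514122009277344, 0.647767186164856), 16.331132888793945)
[ 0.53722363 -0.07774958  0.2560388 ]
neck 1186 0.05812174321266877 [[-0.0135, -0.0114], [0.0131, 0.0144]] ((0.8749362230300903, 0.6936029195785522), 16.215946197509766)
[ 0.53738578 -0.07886215  0.25613311]
10317 ((605.1424560546875, 34.60106658935547), (151.431396484375, 140.8292999267578), 10.02473258972168) 0.08103013917097251
recess 956 ((606.7404174804688, 35.637481689453125), 24.949913024902344)
t=8.65 tcp [ 0.5374 -0.0789  0.2561] yaw -170.0 -> t [-8.63  9.92 -0.4 ] wz -0.0 F [ 0.1 -0.8 -0.7] gap 0.0262 q7 102.0
```

```bash
python3 -m creep '[{"claw":2.0,"tx":-3,"ty":3,"tz":0,"wx":0,"wy":0,"wz":0},{"claw":2.0,"tx":-5,"ty":6,"tz":0,"wx":0,"wy":0,"wz":0},{"claw":2.0,"tx":-7,"ty":8.5,"tz":0,"wx":0,"wy":0,"wz":0},{"claw":2.0,"tx":-8.6,"ty":9.9,"tz":0,"wx":0,"wy":0,"wz":0},{"claw":2.0,"tx":-8.6,"ty":9.9,"tz":0,"wx":0,"wy":0,"wz":0},{"claw":2.0,"tx":-8.6,"ty":9.9,"tz":0,"wx":0,"wy":0,"wz":0},{"claw":2.0,"tx":-8.6,"ty":9.9,"tz":0,"wx":0,"wy":0,"wz":0},{"claw":2.0,"tx":-8.6,"ty":9.9,"tz":0,"wx":0,"wy":0,"wz":0},{"claw":2.0,"tx":-8.6,"ty":9.9,"tz":0,"wx":0,"wy":0,"wz":0},{"claw":2.0,"tx":-8.6,"ty":9.9,"tz":0,"wx":0,"wy":0,"wz":0}]' 60
python3 - <<'E'
from h import *
s=snapshot("wrist"); save(s,"w9.png"); go([.6052,.0338,.26],190)
s=snapshot("side"); save(s,"s9.png",(240,80,400,220),5)
s=snapshot("top"); save(s,"t9.png",(200,100,340,220),5)
E
```

```text
t: 9.65
tcp_pos: [0.6047, 0.0341, 0.2565]
eef_rot: [[-0.985, -0.173, -0.0], [-0.173, 0.985, -0.0], [0.0, -0.0, -1.0]]
wrist_force: [0.7, -0.2, -0.7]
finger_gap: 0.0258
t=9.70 tcp [0.6047 0.0344 0.2565] yaw -170.0 -> t [-0.04 -0.07 -0.35] wz -0.0 F [-0.4 -0.8 -1.5] gap 0.0262 q7 91.0
```

View pics/w9.png

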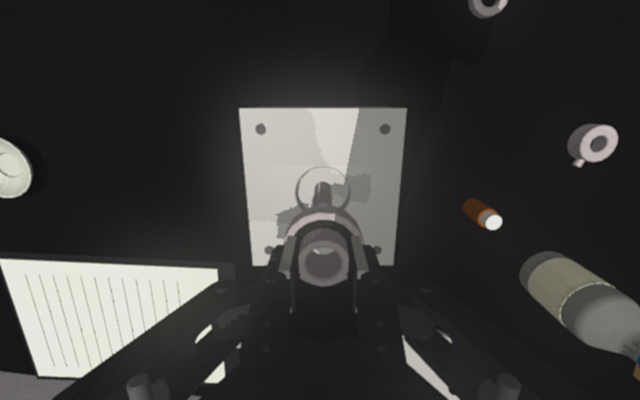

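View pics/s9.png

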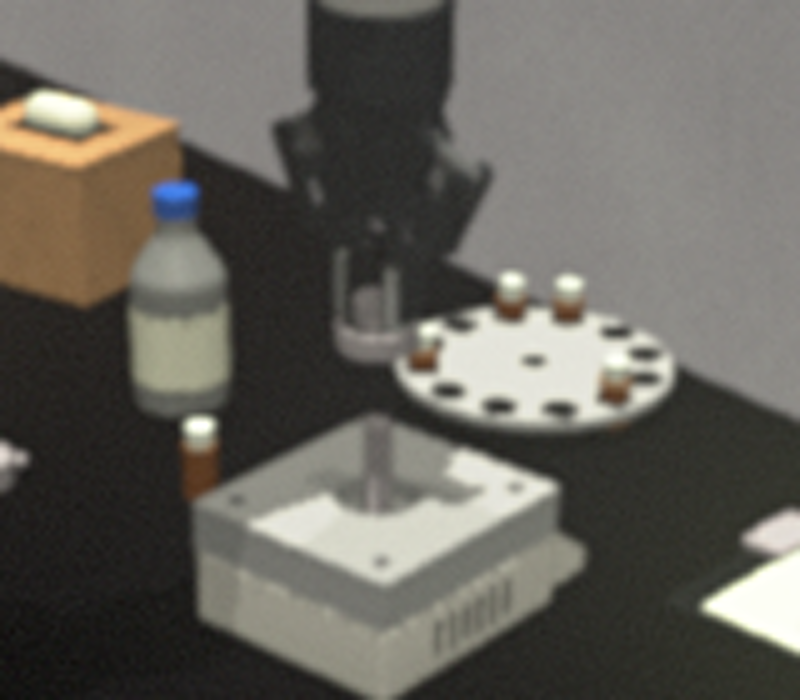

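Run:
```python
from h import *
s=snapshot("wrist"); W=cloud(s); st=read_state(); L=(W-st["tcp_pos"])@st["eef_rot"]
m=(abs(W[...,2]-.08)<.006)&(abs(W[...,0]-.6)<.15)&(abs(W[...,1]-.03)<.15)
# per-row y extents on deck
c=[]
for v in range(115,250,5):
    y=L[v][m[v],1]
    c.append([v,y.min()*1e3,y.max()*1e3,(y.min()+y.max())*500])
c=np.array(c);print(np.median(c[:,3]),c[::6].round(1).tolist())
P=L[m];print("x back edge(max)",np.percentile(P[:,0],99.9), "x of deck min",P[:,0].min())
go([.6052,.0338,.26],190)
save(s,"w10.png",(270,90,380,300),3)
# neck inner bore edge / ring extents by image row: ring sides in y at ring top
save(s,"w11.png",(280,195,370,285),8)
```

```text
-0.7448262368894496 [[115.0, -70.4, 68.8, -0.8], [145.0, -70.3, 68.4, -0.9], [175.0, -70.2, 69.2, -0.5], [205.0, -70.6, 68.7, -0.9], [235.0, -70.0, 68.4, -0.8]]
x back edge(max) 0.07484462727604137 x of deck min -0.07610016787388196
t=9.85 tcp [0.6049 0.0348 0.2565] yaw -170.0 -> t [-0.02 -0.11 -0.35] wz 0.0 F [ 0.8  0.5 -1.6] gap 0.0259 q7 91.0
```

View pics/w11.png

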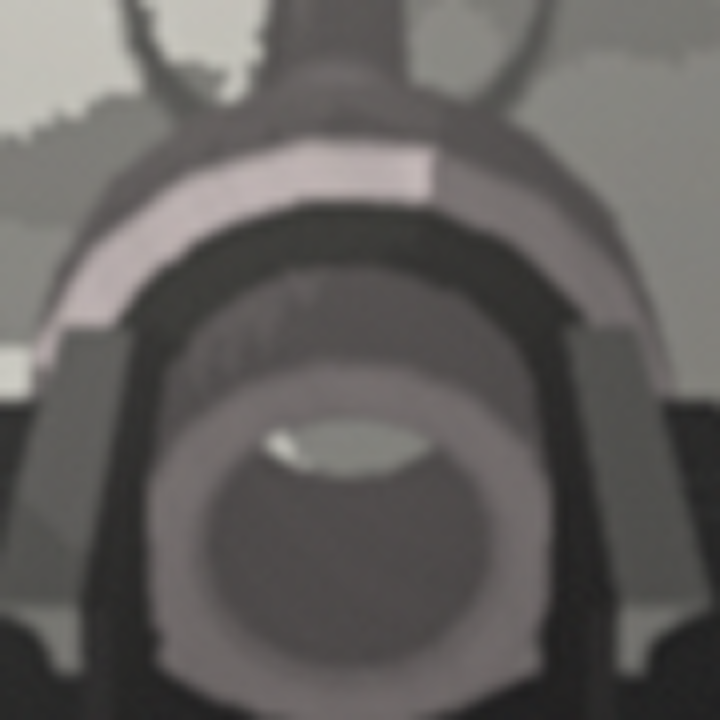

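The deck's middle reads (-0.6,-0.75) mm in tool axes, and the neck sits at about (-0.3,+0.3). A small correction, then I'll lower it onto the shaft's tip.

```bash
python3 -m creep '[{"claw":2.0,"tx":-0.03,"ty":-0.1,"tz":1.5,"wx":0,"wy":0,"wz":0},{"claw":2.0,"tx":-0.03,"ty":-0.1,"tz":3,"wx":0,"wy":0,"wz":0},{"claw":2.0,"tx":-0.03,"ty":-0.1,"tz":3.6,"wx":0,"wy":0,"wz":0},{"claw":2.0,"tx":-0.03,"ty":-0.1,"tz":3.9,"wx":0,"wy":0,"wz":0},{"claw":2.0,"tx":-0.03,"ty":-0.1,"tz":4.1,"wx":0,"wy":0,"wz":0},{"claw":2.0,"tx":-0.03,"ty":-0.1,"tz":4.3,"wx":0,"wy":0,"wz":0},{"claw":2.0,"tx":-0.03,"ty":-0.1,"tz":4.5,"wx":0,"wy":0,"wz":0},{"claw":2.0,"tx":-0.03,"ty":-0.1,"tz":4.7,"wx":0,"wy":0,"wz":0},{"claw":2.0,"tx":-0.03,"ty":-0.1,"tz":4.9,"wx":0,"wy":0,"wz":0},{"claw":2.0,"tx":-0.03,"ty":-0.1,"tz":4.9,"wx":0,"wy":0,"wz":0}]' 60
python3 - <<'E'
from h import *
s=snapshot("wrist"); save(s,"w12.png",(240,150,400,290),5); go([.6052,.0338,.1527],190); print(read_state()["ft_torque"])
s=snapshot("side"); save(s,"s12.png",(240,80,400,220),5)
E
```

```text
t: 10.85
tcp_pos: [0.6052, 0.0339, 0.2073]
eef_rot: [[-0.985, -0.174, -0.0], [-0.174, 0.985, -0.0], [0.0, -0.0, -1.0]]
wrist_force: [-0.7, -0.8, -1.2]
finger_gap: 0.0259
t=10.90 tcp [0.6053 0.0339 0.2074] yaw -170.0 -> t [ 0.01 -0.01  5.47] wz 0.0 F [-0.  -0.3 -0.9] gap 0.0258 q7 91.0
[ 0.01305937 -0.01077307  0.01595304]
```

View pics/w12.png

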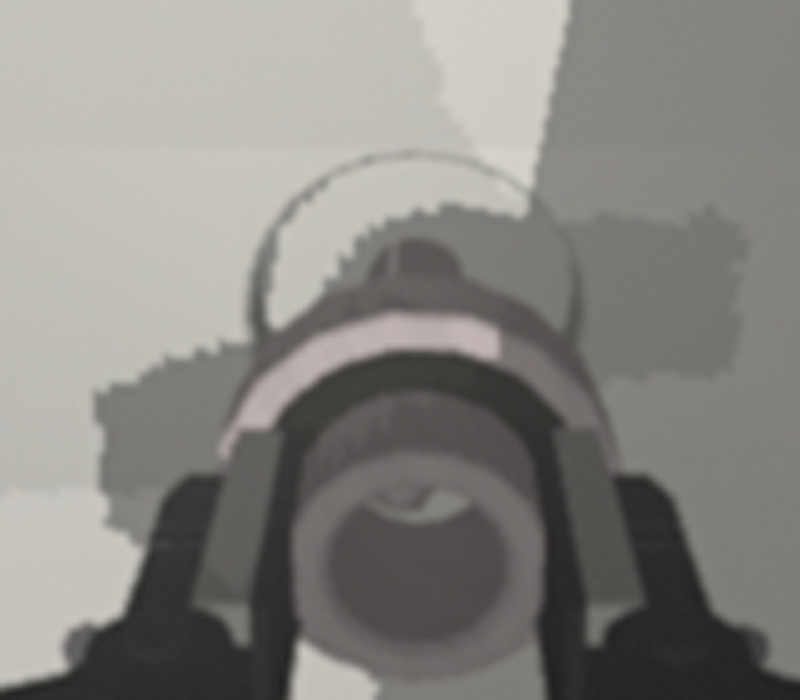

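View pics/s12.png

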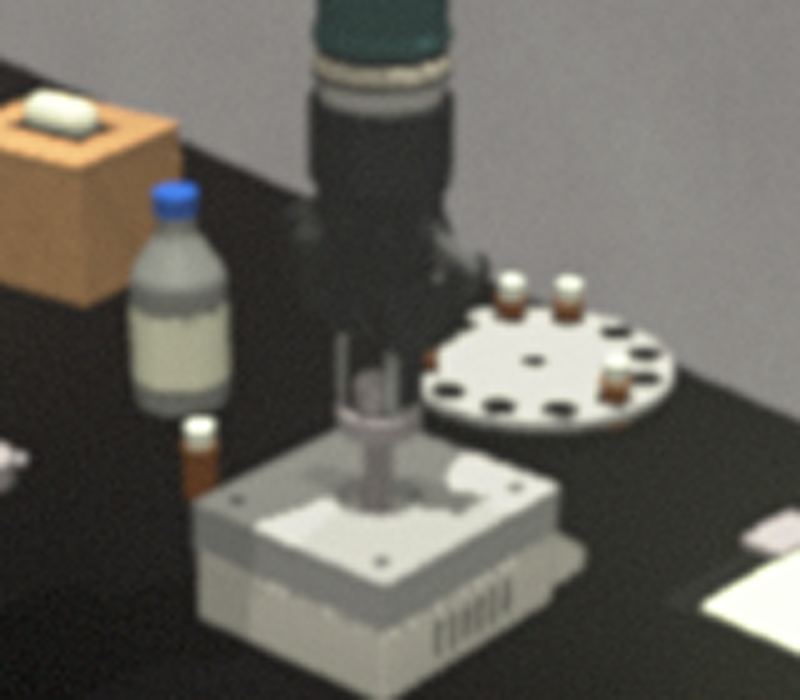

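The shaft's tip is inside the bore (crop (405,495)) with no force on the wrist. Lowering to the mouth of the recess.

```bash
python3 -m creep '[{"claw":2.0,"tx":0,"ty":0,"tz":0.8,"wx":0,"wy":0,"wz":0},{"claw":2.0,"tx":0,"ty":0,"tz":1.6,"wx":0,"wy":0,"wz":0},{"claw":2.0,"tx":0,"ty":0,"tz":2.4,"wx":0,"wy":0,"wz":0},{"claw":2.0,"tx":0,"ty":0,"tz":3.2,"wx":0,"wy":0,"wz":0},{"claw":2.0,"tx":0,"ty":0,"tz":3.7,"wx":0,"wy":0,"wz":0},{"claw":2.0,"tx":0,"ty":0,"tz":3.9,"wx":0,"wy":0,"wz":0},{"claw":2.0,"tx":0,"ty":0,"tz":4.1,"wx":0,"wy":0,"wz":0},{"claw":2.0,"tx":0,"ty":0,"tz":4.3,"wx":0,"wy":0,"wz":0},{"claw":2.0,"tx":0,"ty":0,"tz":4.5,"wx":0,"wy":0,"wz":0},{"claw":2.0,"tx":0,"ty":0,"tz":4.5,"wx":0,"wy":0,"wz":0}]' 60
python3 - <<'E'
from h import *
go([.6052,.0338,.1527],190); print(read_state()["ft_torque"])
E
```

```text
t: 11.95
tcp_pos: [0.6053, 0.034, 0.1623]
eef_rot: [[-0.985, -0.174, -0.0], [-0.174, 0.985, -0.0], [0.0, -0.0, -1.0]]
wrist_force: [-0.6, -0.5, -2.0]
finger_gap: 0.0257
t=11.95 tcp [0.6053 0.034  0.1623] yaw -170.0 -> t [ 0.01 -0.01  0.96] wz 0.0 F [-0.6 -0.5 -2. ] gap 0.0257 q7 90.0
[-0.00885917 -0.01675052 -0.01433666]
```

```bash
python3 -m creep '[{"claw":2.0,"tx":0,"ty":0,"tz":0.2,"wx":0,"wy":0,"wz":0},{"claw":2.0,"tx":0,"ty":0,"tz":0.4,"wx":0,"wy":0,"wz":0},{"claw":2.0,"tx":0,"ty":0,"tz":0.6,"wx":0,"wy":0,"wz":0},{"claw":2.0,"tx":0,"ty":0,"tz":0.8,"wx":0,"wy":0,"wz":0},{"claw":2.0,"tx":0,"ty":0,"tz":0.9,"wx":0,"wy":0,"wz":0},{"claw":2.0,"tx":0,"ty":0,"tz":1.0,"wx":0,"wy":0,"wz":0},{"claw":2.0,"tx":0,"ty":0,"tz":1.1,"wx":0,"wy":0,"wz":0},{"claw":2.0,"tx":0,"ty":0,"tz":1.15,"wx":0,"wy":0,"wz":0},{"claw":2.0,"tx":0,"ty":0,"tz":1.15,"wx":0,"wy":0,"wz":0},{"claw":2.0,"tx":0,"ty":0,"tz":1.15,"wx":0,"wy":0,"wz":0}]' 60
python3 - <<'E'
from h import *
go([.6052,.0338,.1527],190); print(read_state()["ft_torque"])
s=snapshot("wrist"); save(s,"w13.png",(240,150,400,290),5)
s=snapshot("side"); save(s,"s13.png",(240,80,400,220),5)
E
```

```text
t: 12.95
tcp_pos: [0.6053, 0.0339, 0.1527]
eef_rot: [[-0.985, -0.174, -0.0], [-0.174, 0.985, -0.0], [0.0, -0.0, -1.0]]
wrist_force: [-4.1, -0.1, 11.2]
finger_gap: 0.0258
t=12.95 tcp [0.6053 0.0339 0.1527] yaw -170.0 -> t [ 0.01 -0.01  0.  ] wz 0.0 F [-4.1 -0.1 11.2] gap 0.0258 q7 90.0
[-0.11999723  0.89143422  0.01540366]
```

View pics/w13.png

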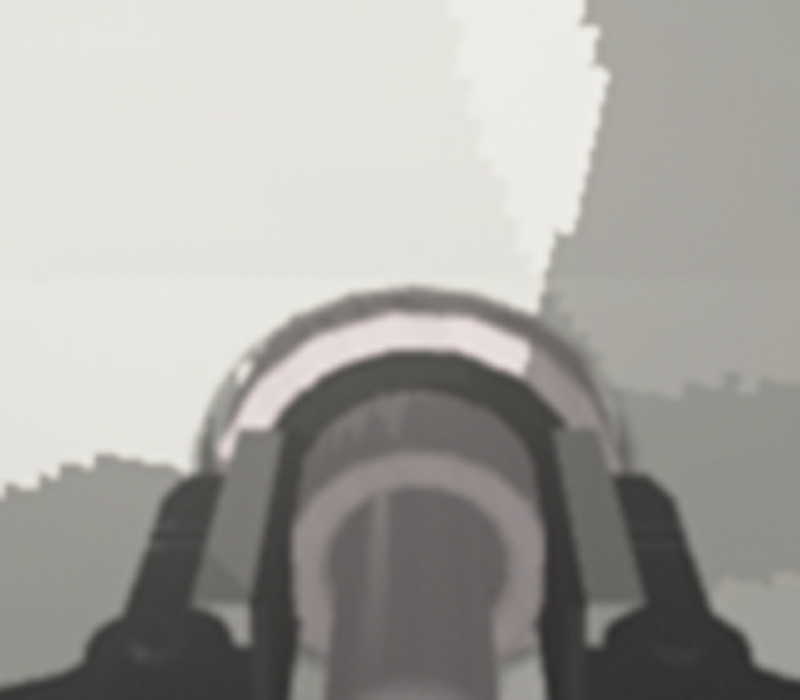

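Seated: the TCP stands at 0.1527 m, as predicted, with 11 N. Pressing a little harder, then releasing and rising.

```bash
python3 -m creep '[{"claw":2.0,"tx":0,"ty":0,"tz":0.1,"wx":0,"wy":0,"wz":0},{"claw":2.0,"tx":0,"ty":0,"tz":0.1,"wx":0,"wy":0,"wz":0},{"claw":2.0,"tx":0,"ty":0,"tz":0.1,"wx":0,"wy":0,"wz":0},{"claw":4.0,"tx":0,"ty":0,"tz":0,"wx":0,"wy":0,"wz":0},{"claw":4.0,"tx":0,"ty":0,"tz":-0.1,"wx":0,"wy":0,"wz":0},{"claw":4.0,"tx":0,"ty":0,"tz":-0.1,"wx":0,"wy":0,"wz":0},{"claw":4.0,"tx":0,"ty":0,"tz":-2,"wx":0,"wy":0,"wz":0},{"claw":4.0,"tx":0,"ty":0,"tz":-4,"wx":0,"wy":0,"wz":0},{"claw":4.0,"tx":1,"ty":0,"tz":-6,"wx":0,"wy":0,"wz":0},{"claw":4.0,"tx":2,"ty":0,"tz":-6.8,"wx":0,"wy":0,"wz":0}]' 60
python3 - <<'E'
from h import *
go([.6052,.0338,.1747],190)
s=snapshot("wrist"); save(s,"w14.png",(240,190,400,310),5)
W=cloud(s)
for lo,hi,r in [(.120,.132,.015),(.090,.098,.02),(.076,.084,.026)]:
    m=(W[...,2]>lo)&(W[...,2]<hi)&(np.hypot(W[...,0]-.605,W[...,1]-.034)<r)
    P=W[m];print(lo,len(P),np.median(P[:,2]) if len(P) else 0,cv2.minEnclosingCircle((P[:,:2]*1000).astype(np.float32)) if len(P) else 0)
E
```

```text
t: 14.05
tcp_pos: [0.5866, 0.0306, 0.2203]
eef_rot: [[-0.985, -0.174, 0.003], [-0.174, 0.985, 0.0], [-0.003, -0.0, -1.0]]
wrist_force: [0.4, -0.1, 0.4]
finger_gap: 0.04
t=14.05 tcp [0.5866 0.0306 0.2203] yaw -170.0 -> t [-1.88 -0.01  4.56] wz 0.0 F [ 0.4 -0.1  0.4] gap 0.04 q7 91.0
0.12 397 0.12624609605172557 ((604.4130859375, 33.144073486328125), 8.307206153869629)
0.09 516 0.09474771714526666 ((605.5013427734375, 34.52180099487305), 14.097468376159668)
0.076 1573 0.08068637753401828 ((604.9924926757812, 34.02434539794922), 25.977657318115234)
```

View pics/w14.png

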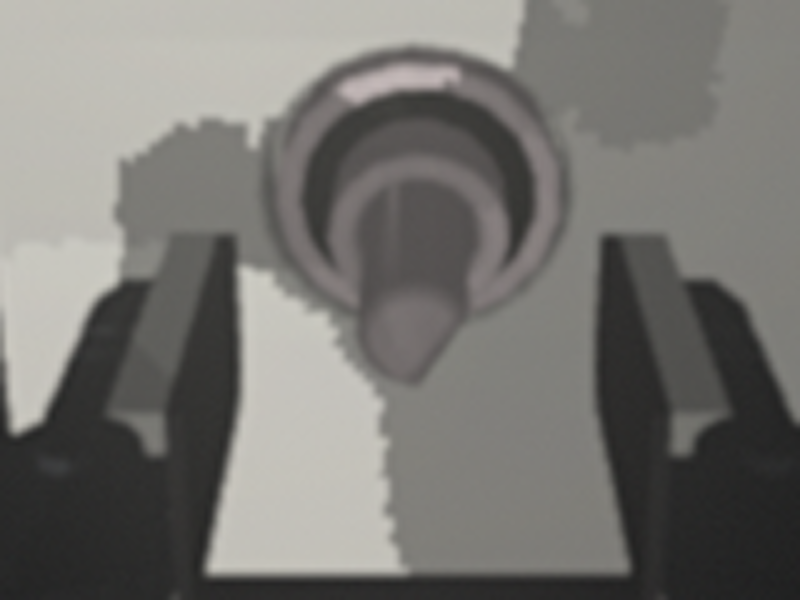

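Run:
```python
from h import *
s=snapshot("wrist"); W=cloud(s)
m=(W[...,2]>.120)&(W[...,2]<.132)&(np.hypot(W[...,0]-.605,W[...,1]-.034)<.015)
P=W[m][:,:2]*1000
for a in range(0,360,10):
    d=np.array([np.cos(np.radians(a)),np.sin(np.radians(a))]); q=P@d; print(a,round(np.percentile(q,99)-np.percentile(q,1),1),round(np.percentile(q,99.5)-d@[604.6,33.4],1),end=' | ')
print()
go([.605,.0338,.1725],190-28)
```

```text
0 15.3 8.0 | 10 14.7 8.1 | 20 14.4 8.0 | 30 14.2 7.7 | 40 13.7 7.0 | 50 13.2 6.3 | 60 12.4 5.6 | 70 12.5 5.5 | 80 12.7 6.2 | 90 13.4 7.1 | 100 14.1 7.7 | 110 14.6 8.0 | 120 14.9 8.1 | 130 15.3 8.2 | 140 15.1 8.1 | 150 14.8 8.0 | 160 14.9 7.9 | 170 15.2 7.9 | 180 15.3 7.8 | 190 14.7 7.6 | 200 14.4 7.6 | 210 14.2 7.5 | 220 13.7 7.4 | 230 13.2 7.3 | 240 12.4 7.3 | 250 12.5 7.2 | 260 12.7 7.2 | 270 13.4 7.2 | 280 14.1 7.1 | 290 14.6 7.0 | 300 14.9 7.1 | 310 15.3 7.3 | 320 15.1 7.1 | 330 14.8 7.4 | 340 14.9 7.4 | 350 15.2 7.8 | 
t=14.15 tcp [0.5845 0.0301 0.2195] yaw -170.0 -> t [-2.08  0.01  4.7 ] wz 28.0 F [ 0.8 -0.3  0. ] gap 0.0399 q7 91.0
```

The bearing is flush: the ring top reads 0.0807 m against 0.081 m for the deck, and the neck top 0.0947 m. The shaft is 12.4 mm across at azimuth about 66°, so the flat stands about 56° from the keypad. I'll turn the jaws to 66°, lower and grip the shaft.

```bash
python3 -m creep '[{"claw":4.0,"tx":-0.7,"ty":0,"tz":0,"wx":0,"wy":0,"wz":8.5},{"claw":4.0,"tx":-1.4,"ty":0,"tz":0,"wx":0,"wy":0,"wz":17},{"claw":4.0,"tx":-2.08,"ty":0,"tz":0,"wx":0,"wy":0,"wz":25.5},{"claw":4.0,"tx":-2.08,"ty":0,"tz":1.5,"wx":0,"wy":0,"wz":34},{"claw":4.0,"tx":-2.08,"ty":0,"tz":3,"wx":0,"wy":0,"wz":34},{"claw":4.0,"tx":-2.08,"ty":0,"tz":4.2,"wx":0,"wy":0,"wz":34},{"claw":4.0,"tx":-2.08,"ty":0,"tz":4.7,"wx":0,"wy":0,"wz":34},{"claw":4.0,"tx":-2.08,"ty":0,"tz":4.7,"wx":0,"wy":0,"wz":34},{"claw":2.5,"tx":-2.08,"ty":0,"tz":4.7,"wx":0,"wy":0,"wz":34},{"claw":2.5,"tx":-2.08,"ty":0,"tz":4.7,"wx":0,"wy":0,"wz":34}]' 30
python3 - <<'E'
from h import *
go([.605,.0338,.1725],156)
s=snapshot("wrist"); save(s,"w15.png",(220,170,420,320),4)
E
```

```text
t: 15.15
tcp_pos: [0.6066, 0.0339, 0.1725]
eef_rot: [[-0.914, 0.406, 0.001], [0.406, 0.914, 0.0], [-0.001, 0.001, -1.0]]
wrist_force: [-0.2, -0.3, -0.4]
finger_gap: 0.0249
t=15.15 tcp [0.6066 0.0339 0.1725] yaw 156.0 -> t [ 0.14 -0.07 -0.  ] wz 0.0 F [-0.2 -0.3 -0.4] gap 0.0249 q7 65.0
```

View pics/w15.png

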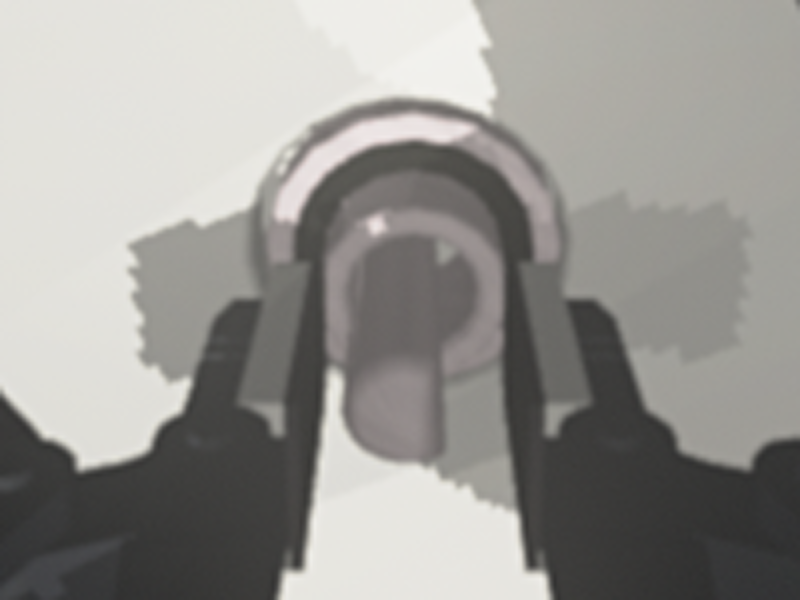

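The flat is on the right-hand pad's side and parallel to it. The shaft stands about 2 mm left of the jaws' middle, as it should with a flat on one side. Correcting and closing.

```bash
python3 -m creep '[{"claw":2.5,"tx":0.1,"ty":-0.23,"tz":0,"wx":0,"wy":0,"wz":0},{"claw":2.5,"tx":0.1,"ty":-0.23,"tz":0,"wx":0,"wy":0,"wz":0},{"claw":0.5,"tx":0.1,"ty":-0.23,"tz":0,"wx":0,"wy":0,"wz":0},{"claw":0.5,"tx":0.1,"ty":-0.23,"tz":0,"wx":0,"wy":0,"wz":0},{"claw":0.5,"tx":0.1,"ty":-0.23,"tz":0,"wx":0,"wy":0,"wz":0},{"claw":0.5,"tx":0.1,"ty":-0.23,"tz":0,"wx":0,"wy":0,"wz":0},{"claw":0.5,"tx":0.1,"ty":-0.23,"tz":0,"wx":0,"wy":0,"wz":0},{"claw":0.5,"tx":0.1,"ty":-0.23,"tz":0,"wx":0,"wy":0,"wz":0},{"claw":0.5,"tx":0.1,"ty":-0.23,"tz":0,"wx":0,"wy":0,"wz":0},{"claw":0.5,"tx":0.1,"ty":-0.23,"tz":0,"wx":0,"wy":0,"wz":0}]' 30
python3 - <<'E'
from h import *
go([.605,.0338,.1725],156)
s=snapshot("wrist"); save(s,"w16.png",(220,170,420,320),4)
E
```

```text
t: 16.2
tcp_pos: [0.6043, 0.0323, 0.1722]
eef_rot: [[-0.914, 0.406, 0.0], [0.406, 0.914, -0.0], [-0.0, 0.0, -1.0]]
wrist_force: [-1.3, -1.4, 6.2]
finger_gap: 0.0116
t=16.20 tcp [0.6043 0.0323 0.1722] yaw 156.0 -> t [-0.    0.16 -0.03] wz 0.0 F [-1.3 -1.4  6.2] gap 0.0116 q7 66.0
```

View pics/w16.png

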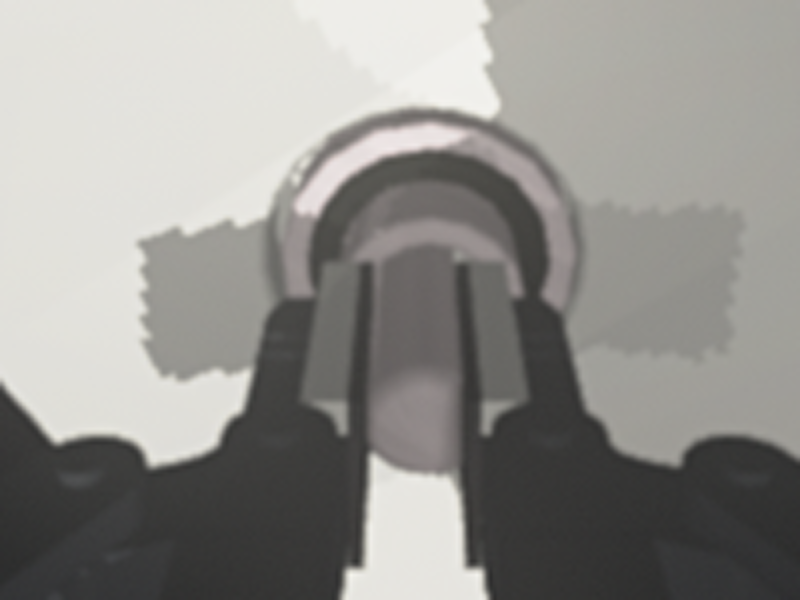

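The gap reads 11.6 mm. It read 26 mm on the 28 mm neck, so this is the 12.5 mm across the flat. Turning 56° clockwise, about the shaft's axis.

```bash
python3 -m creep '[{"claw":0.5,"tx":0.02,"ty":0.01,"tz":0,"wx":0,"wy":0,"wz":7},{"claw":0.5,"tx":0.04,"ty":0.02,"tz":0,"wx":0,"wy":0,"wz":14},{"claw":0.5,"tx":0.06,"ty":0.03,"tz":0,"wx":0,"wy":0,"wz":21},{"claw":0.5,"tx":0.08,"ty":0.04,"tz":0,"wx":0,"wy":0,"wz":28},{"claw":0.5,"tx":0.1,"ty":0.05,"tz":0,"wx":0,"wy":0,"wz":35},{"claw":0.5,"tx":0.12,"ty":0.06,"tz":0,"wx":0,"wy":0,"wz":42},{"claw":0.5,"tx":0.13,"ty":0.07,"tz":0,"wx":0,"wy":0,"wz":49},{"claw":0.5,"tx":0.14,"ty":0.08,"tz":0,"wx":0,"wy":0,"wz":56},{"claw":0.5,"tx":0.14,"ty":0.08,"tz":0,"wx":0,"wy":0,"wz":56},{"claw":0.5,"tx":0.14,"ty":0.08,"tz":0,"wx":0,"wy":0,"wz":56}]' 30
python3 - <<'E'
from h import *
go([.605,.0338,.1725],100)
s=snapshot("wrist"); save(s,"w17.png",(220,170,420,320),4)
E
```

```text
t: 17.25
tcp_pos: [0.6036, 0.0336, 0.1723]
eef_rot: [[-0.174, 0.985, 0.001], [0.985, 0.174, -0.0], [-0.001, 0.001, -1.0]]
wrist_force: [-0.6, -0.4, 4.5]
finger_gap: 0.0113
t=17.25 tcp [0.6036 0.0336 0.1723] yaw 100.0 -> t [-0.01  0.14 -0.02] wz 0.0 F [-0.6 -0.4  4.5] gap 0.0113 q7 26.0
```

View pics/w17.png

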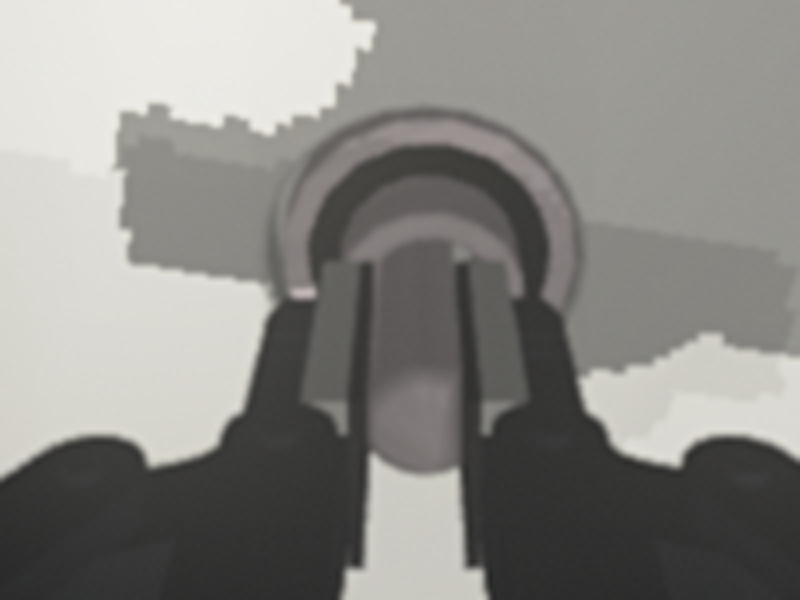

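The shaft has turned: the jaws point at 10.0°, the drive's yaw, and the flat is still on the pad. Holding briefly, then releasing, rising and going to the collar.

```bash
python3 -m creep '[{"claw":0.5,"tx":0,"ty":0,"tz":0,"wx":0,"wy":0,"wz":0},{"claw":0.5,"tx":0,"ty":0,"tz":0,"wx":0,"wy":0,"wz":0},{"claw":3.0,"tx":0,"ty":0.1,"tz":0,"wx":0,"wy":0,"wz":0},{"claw":3.0,"tx":0,"ty":0.17,"tz":0,"wx":0,"wy":0,"wz":0},{"claw":3.0,"tx":0,"ty":0.17,"tz":-1,"wx":0,"wy":0,"wz":0},{"claw":3.0,"tx":0,"ty":0.17,"tz":-4.5,"wx":0,"wy":0,"wz":0},{"claw":4,"tx":0,"ty":0.17,"tz":-8,"wx":0,"wy":0,"wz":0},{"claw":5,"tx":4,"ty":0,"tz":-8,"wx":0,"wy":0,"wz":-8},{"claw":6,"tx":9,"ty":0,"tz":-8,"wx":0,"wy":0,"wz":-16},{"claw":6,"tx":14,"ty":-1,"tz":-8,"wx":0,"wy":0,"wz":-24}]' 30
python3 - <<'E'
from h import *
go([.495,.31,.25],166)
s=snapshot("wrist"); save(s,"w18.png")
E
```

```text
t: 18.3
tcp_pos: [0.5707, 0.1703, 0.2534]
eef_rot: [[-0.563, 0.827, 0.004], [0.827, 0.563, 0.001], [-0.001, 0.004, -1.0]]
wrist_force: [0.8, 0.7, -0.8]
finger_gap: 0.06
t=18.30 tcp [0.5707 0.1703 0.2534] yaw 124.3 -> t [15.8   1.61  0.32] wz -41.7 F [ 0.8  0.7 -0.8] gap 0.06 q7 28.0
```

View pics/w18.png

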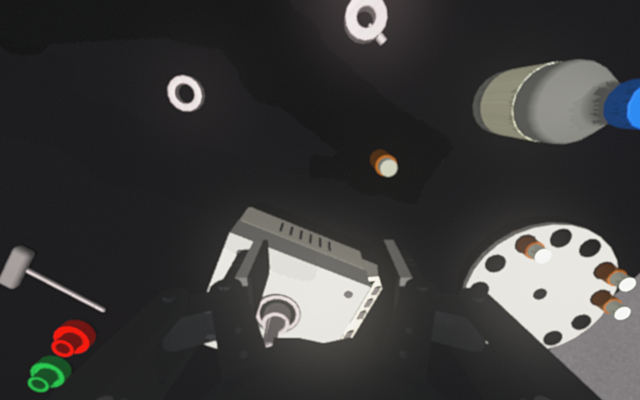

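Picture w18: the collar is at (366,20), its screw at (381,40) and the spacer at (185,93). The bearing and shaft are undisturbed at (275,318). Going on to the collar.

```bash
python3 -m creep '[{"claw":6,"tx":4,"ty":0.5,"tz":0,"wx":0,"wy":0,"wz":-8.5},{"claw":6,"tx":8,"ty":0.8,"tz":0,"wx":0,"wy":0,"wz":-17},{"claw":6,"tx":12,"ty":1.2,"tz":0,"wx":0,"wy":0,"wz":-25.5},{"claw":6,"tx":15.8,"ty":1.6,"tz":0.3,"wx":0,"wy":0,"wz":-34},{"claw":6,"tx":15.8,"ty":1.6,"tz":2,"wx":0,"wy":0,"wz":-41.7},{"claw":6,"tx":15.8,"ty":1.6,"tz":4,"wx":0,"wy":0,"wz":-41.7},{"claw":6,"tx":15.8,"ty":1.6,"tz":6,"wx":0,"wy":0,"wz":-41.7},{"claw":6,"tx":15.8,"ty":1.6,"tz":7,"wx":0,"wy":0,"wz":-41.7},{"claw":6,"tx":15.8,"ty":1.6,"tz":7,"wx":0,"wy":0,"wz":-41.7},{"claw":6,"tx":15.8,"ty":1.6,"tz":7,"wx":0,"wy":0,"wz":-41.7}]' 30
python3 - <<'E'
from h import *
s=snapshot("wrist"); save(s,"w19.png",(210,110,450,290),3.3)
W=cloud(s)
m=(W[...,2]>.015)&(W[...,2]<.024)&(np.hypot(W[...,0]-.518,W[...,1]-.321)<.024)
P=W[m];print(len(P),cv2.minEnclosingCircle((P[:,:2]*1000).astype(np.float32)),np.median(P[:,2]))
c=np.array(cv2.minEnclosingCircle((P[:,:2]*1000).astype(np.float32))[0])
m=(W[...,2]>.004)&(W[...,2]<.03);D=W[...,:2]*1000-c;r=np.hypot(D[...,0],D[...,1]);m&=(r>22.5)&(r<32)
Q=D[m];print("screw",len(Q),Q.mean(0),np.degrees(np.arctan2(Q.mean(0)[1],Q.mean(0)[0])),r[m].max(),np.median(W[m][:,2]))
go([c[0]/1e3,c[1]/1e3,.10],166)
E
```

```text
t: 19.35
tcp_pos: [0.4948, 0.3088, 0.1824]
eef_rot: [[-0.969, 0.247, 0.001], [0.247, 0.969, 0.0], [-0.001, 0.0, -1.0]]
wrist_force: [1.1, -0.1, -0.2]
finger_gap: 0.0598
1192 ((518.7455444335938, 321.8360900878906), 21.763851165771484) 0.018897436049085684
screw 37 [23.79510204 -4.68035437] -11.127684063048266 26.54285093871719 0.013709945184187777
t=19.40 tcp [0.495  0.3089 0.1828] yaw 165.7 -> t [-1.97  1.83  8.28] wz -0.3 F [-0.   0.1 -0.3] gap 0.0598 q7 47.0
```

View pics/w19.png

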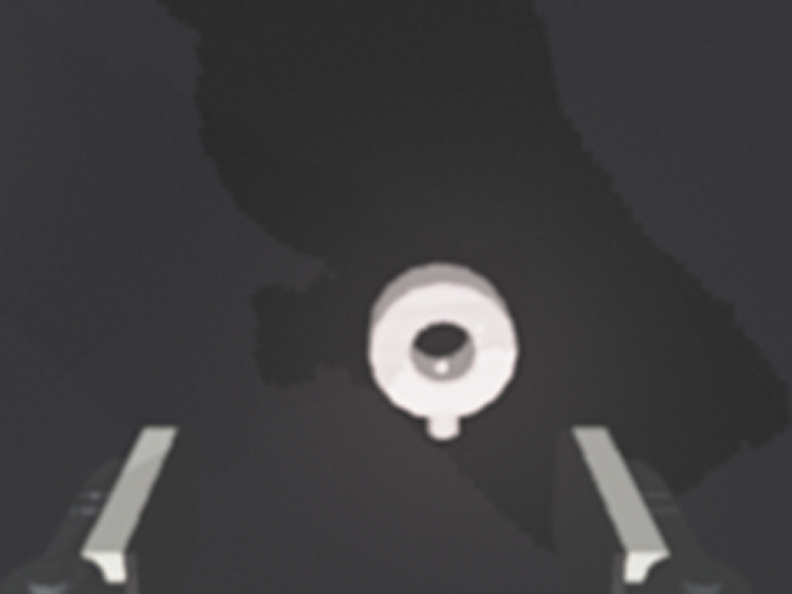

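Run:
```python
from h import *
s=snapshot("wrist"); st=read_state(); W=cloud(s); L=(W-st["tcp_pos"])@st["eef_rot"]*1000
m=(W[...,2]>.0165)&(W[...,2]<.024)&(np.hypot(W[...,0]-.518,W[...,1]-.321)<.024)
P=L[m][:,:2].astype(np.float32); 
print(P.min(0),P.max(0))
H=cv2.convexHull(P)[:,0]; c0=np.median(P,0); 
H=H[~((abs(H[:,1]-c0[1])<7)&(H[:,0]<c0[0]))]
A=np.c_[2*H,np.ones(len(H))]; x=np.linalg.lstsq(A,(H**2).sum(1),rcond=None)[0]
print("fit tool",x[:2],"r",np.sqrt(x[2]+x[0]**2+x[1]**2),len(H), st["tcp_pos"])
w=st["tcp_pos"]+st["eef_rot"]@np.array([x[0],x[1],0])/1000; print(w)
```

```text
[-37.498264   -0.9257641] [ 2.2568884 37.906853 ]
fit tool [-17.63744796  18.573811  ] r 19.764847523109818 29 [0.4950536 0.3089665 0.18292  ]
[0.51673184 0.32260898 0.18296954]
```

```bash
python3 -m creep '[{"claw":5.4,"tx":-1.76,"ty":1.83,"tz":2,"wx":0,"wy":0,"wz":0},{"claw":5.4,"tx":-1.76,"ty":1.83,"tz":5,"wx":0,"wy":0,"wz":0},{"claw":5.4,"tx":-1.76,"ty":1.83,"tz":8,"wx":0,"wy":0,"wz":0},{"claw":5.4,"tx":-1.76,"ty":1.83,"tz":10,"wx":0,"wy":0,"wz":0},{"claw":5.4,"tx":-1.76,"ty":1.83,"tz":10.8,"wx":0,"wy":0,"wz":0},{"claw":5.4,"tx":-1.76,"ty":1.83,"tz":11.1,"wx":0,"wy":0,"wz":0},{"claw":5.4,"tx":-1.76,"ty":1.83,"tz":11.1,"wx":0,"wy":0,"wz":0},{"claw":5.4,"tx":-1.76,"ty":1.83,"tz":11.1,"wx":0,"wy":0,"wz":0},{"claw":5.4,"tx":-1.76,"ty":1.83,"tz":11.1,"wx":0,"wy":0,"wz":0},{"claw":5.4,"tx":-1.76,"ty":1.83,"tz":11.1,"wx":0,"wy":0,"wz":0}]' 80
python3 - <<'E'
from h import *
go([.51673,.3226,.0715],166)
s=snapshot("wrist"); save(s,"w20.png",(220,170,420,320),4)
E
```

```text
t: 20.45
tcp_pos: [0.5163, 0.3224, 0.0717]
eef_rot: [[-0.969, 0.247, 0.001], [0.247, 0.969, 0.001], [-0.001, 0.001, -1.0]]
wrist_force: [0.0, -0.0, -0.1]
finger_gap: 0.0541
t=20.45 tcp [0.5163 0.3224 0.0717] yaw 165.7 -> t [-0.04  0.03  0.02] wz -0.3 F [ 0.  -0.  -0.1] gap 0.0541 q7 48.0
```

View pics/w20.png

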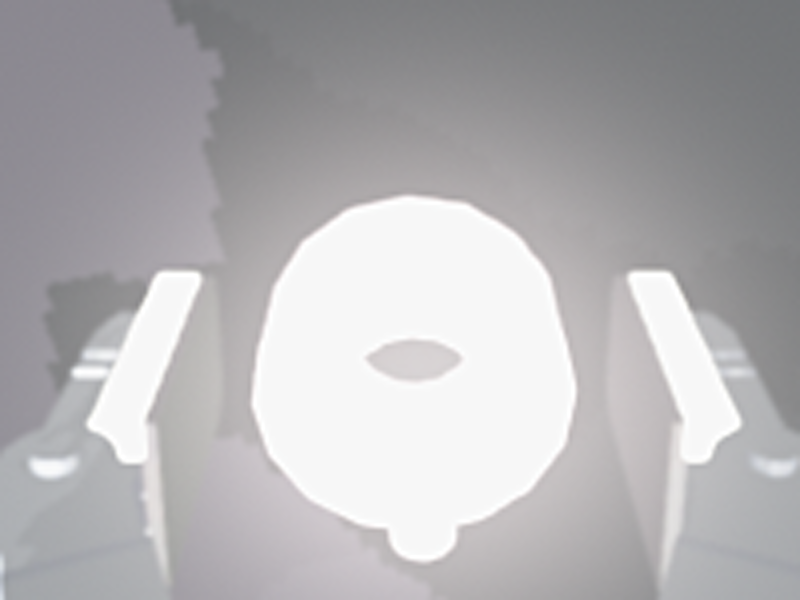

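The picture is overexposed, but the collar is centred between the pads, with the screw at crop (422,545) pointing straight back along the tool axis. Closing.

```bash
python3 -m creep '[{"claw":3.2,"tx":0,"ty":0,"tz":0,"wx":0,"wy":0,"wz":0},{"claw":3.2,"tx":0,"ty":0,"tz":0,"wx":0,"wy":0,"wz":0},{"claw":3.2,"tx":0,"ty":0,"tz":0,"wx":0,"wy":0,"wz":0},{"claw":3.2,"tx":0,"ty":0,"tz":0,"wx":0,"wy":0,"wz":0},{"claw":3.2,"tx":0,"ty":0,"tz":0,"wx":0,"wy":0,"wz":0},{"claw":3.2,"tx":0,"ty":0,"tz":0,"wx":0,"wy":0,"wz":0},{"claw":3.2,"tx":0,"ty":0,"tz":0,"wx":0,"wy":0,"wz":0},{"claw":3.2,"tx":0,"ty":0,"tz":-1,"wx":0,"wy":0,"wz":0},{"claw":3.2,"tx":0,"ty":0,"tz":-5,"wx":0,"wy":0,"wz":0},{"claw":3.2,"tx":0,"ty":0,"tz":-9,"wx":0,"wy":0,"wz":0}]' 80
python3 - <<'E'
from h import *
go([.6053,.0339,.232],190)
s=snapshot("wrist"); save(s,"w21.png",(220,170,420,320),4)
E
```

```text
t: 21.5
tcp_pos: [0.5151, 0.3216, 0.1612]
eef_rot: [[-0.969, 0.247, -0.002], [0.247, 0.969, -0.002], [0.002, -0.002, -1.0]]
wrist_force: [0.9, -0.3, -0.6]
finger_gap: 0.0379
t=21.50 tcp [0.5151 0.3216 0.1612] yaw 165.7 -> t [-15.82 -25.68  -7.05] wz -24.3 F [ 0.9 -0.3 -0.6] gap 0.0379 q7 47.0
```

View pics/w21.png

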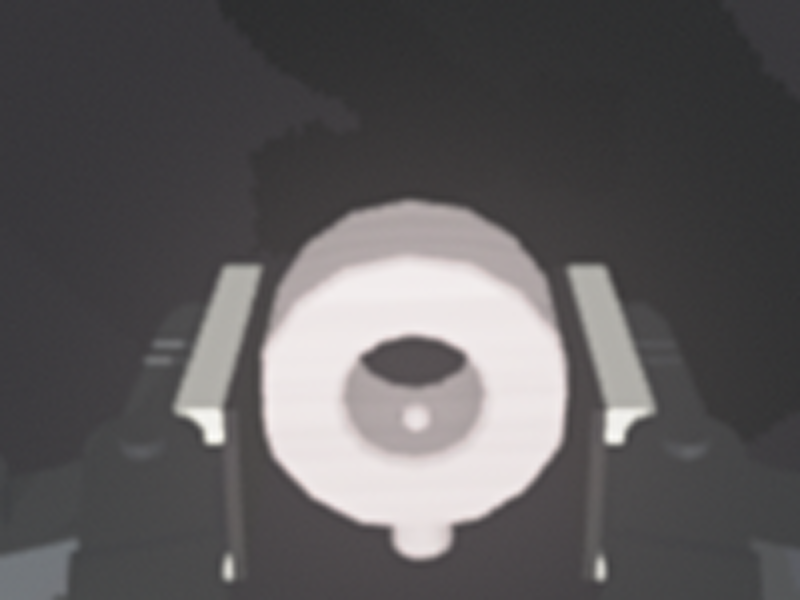

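The collar is held (gap 37.9 mm). Its screw tip at crop (416,418) and head at (422,540) put it about 2° off the tool axis, so I'll use yaw 188° rather than 190°. Moving to above the shaft.

```bash
python3 -m creep '[{"claw":3.2,"tx":0,"ty":0,"tz":-4,"wx":0,"wy":0,"wz":0},{"claw":3.2,"tx":-2,"ty":-3,"tz":-7,"wx":0,"wy":0,"wz":-4},{"claw":3.2,"tx":-4,"ty":-7,"tz":-7,"wx":0,"wy":0,"wz":-8},{"claw":3.2,"tx":-6.5,"ty":-11,"tz":-7,"wx":0,"wy":0,"wz":-12},{"claw":3.2,"tx":-9,"ty":-15,"tz":-7,"wx":0,"wy":0,"wz":-16},{"claw":3.2,"tx":-11.5,"ty":-19,"tz":-7,"wx":0,"wy":0,"wz":-20},{"claw":3.2,"tx":-13.8,"ty":-22.5,"tz":-7,"wx":0,"wy":0,"wz":-22.3},{"claw":3.2,"tx":-15.2,"ty":-24.8,"tz":-7,"wx":0,"wy":0,"wz":-22.3},{"claw":3.2,"tx":-15.8,"ty":-25.7,"tz":-7,"wx":0,"wy":0,"wz":-22.3},{"claw":3.2,"tx":-15.8,"ty":-25.7,"tz":-7,"wx":0,"wy":0,"wz":-22.3}]' 80
python3 - <<'E'
from h import *
s=snapshot("wrist"); save(s,"w22.png",(220,150,420,300),4)
s=snapshot("wrist"); W=cloud(s); st=read_state(); L=(W-st["tcp_pos"])@st["eef_rot"]
m=(abs(W[...,2]-.08)<.006)&(abs(W[...,0]-.6)<.15)&(abs(W[...,1]-.03)<.15)
P=W[m];print("deck",len(P),cv2.minAreaRect((P[:,:2]*1000).astype(np.float32)))
m=(W[...,2]>.09)&(W[...,2]<.098)&(np.hypot(W[...,0]-.605,W[...,1]-.034)<.02)
P=W[m];print("neck",len(P),cv2.minEnclosingCircle((P[:,:2]*1000).astype(np.float32)) if len(P) else 0)
m=(np.hypot(L[...,0],L[...,1])<.0225)&(L[...,2]>.0515)&(L[...,2]<.0565)
P=L[m];print("collar top",len(P),np.median(P[:,2]),P.min(0),P.max(0))
go([.605,.0338,.1977],188)
E
```

```text
t: 22.55
tcp_pos: [0.6058, 0.0324, 0.231]
eef_rot: [[-0.991, -0.136, 0.0], [-0.136, 0.991, -0.001], [-0.0, -0.001, -1.0]]
wrist_force: [0.1, 0.6, -1.1]
finger_gap: 0.0378
deck 22146 ((603.9581298828125, 34.00273895263672), (147.75648498535156, 140.8209228515625), 9.966418266296387)
neck 463 ((605.7689208984375, 34.59611511230469), 14.0662260055542)
collar top 3605 0.05291977971931516 [-0.02091149 -0.02022345  0.05151393] [0.01940193 0.01960345 0.05647949]
t=22.65 tcp [0.6051 0.0363 0.2308] yaw -171.9 -> t [ 0.04 -0.25  3.31] wz 0.1 F [-0.8  1.4 -1.5] gap 0.0378 q7 91.0
```

View pics/w22.png

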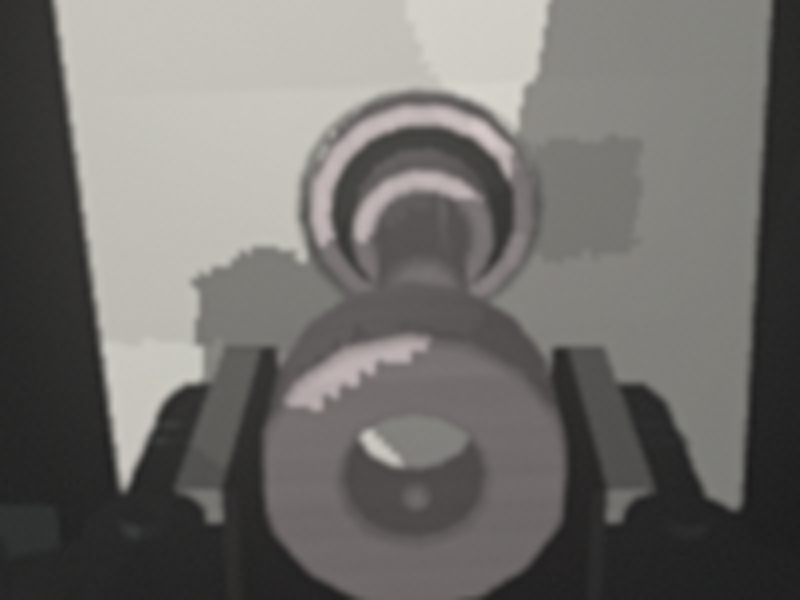

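```bash
python3 -m creep '[{"claw":3.2,"tx":0.1,"ty":0,"tz":0.7,"wx":0,"wy":0,"wz":0},{"claw":3.2,"tx":0.1,"ty":0,"tz":1.4,"wx":0,"wy":0,"wz":0},{"claw":3.2,"tx":0.1,"ty":0,"tz":2,"wx":0,"wy":0,"wz":0},{"claw":3.2,"tx":0.1,"ty":0,"tz":2.5,"wx":0,"wy":0,"wz":0},{"claw":3.2,"tx":0.1,"ty":0,"tz":2.7,"wx":0,"wy":0,"wz":0},{"claw":3.2,"tx":0.1,"ty":0,"tz":2.7,"wx":0,"wy":0,"wz":0},{"claw":3.2,"tx":0.1,"ty":0,"tz":2.7,"wx":0,"wy":0,"wz":0},{"claw":3.2,"tx":0.1,"ty":0,"tz":2.7,"wx":0,"wy":0,"wz":0},{"claw":3.2,"tx":0.1,"ty":0,"tz":2.7,"wx":0,"wy":0,"wz":0},{"claw":3.2,"tx":0.1,"ty":0,"tz":2.7,"wx":0,"wy":0,"wz":0}]' 80
python3 - <<'E'
from h import *
go([.605,.0338,.1977],188)
s=snapshot("wrist"); save(s,"w23.png",(220,150,420,300),4)
K=np.array(s["camera_matrix"]); W=cloud(s); st=read_state(); L=(W-st["tcp_pos"])@st["eef_rot"]
m=(W[...,2]>.09)&(W[...,2]<.098)&(np.hypot(W[...,0]-.605,W[...,1]-.034)<.02)
P=L[m];print("neck",len(P),cv2.minEnclosingCircle((P[:,:2]*1000).astype(np.float32)) if len(P) else 0)
m=(abs(W[...,2]-.08)<.005)&(abs(W[...,0]-.6)<.15)&(abs(W[...,1]-.03)<.15)
D=[]
for v in range(130,240,5):
    y=L[v][m[v],1]
    if len(y)>100: D.append((y.min()+y.max())*500)
print("deck y",np.median(D))
E
```

```text
t: 23.65
tcp_pos: [0.6048, 0.0339, 0.2042]
eef_rot: [[-0.99, -0.139, 0.0], [-0.139, 0.99, 0.0], [-0.001, -0.0, -1.0]]
wrist_force: [-0.2, 0.2, -1.1]
finger_gap: 0.0384
t=23.65 tcp [0.6048 0.0339 0.2042] yaw -172.0 -> t [-0.02 -0.02  0.65] wz 0.0 F [-0.2  0.2 -1.1] gap 0.0384 q7 91.0
neck 465 ((-0.40146660804748535, 0.6132731437683105), 13.773140907287598)
deck y -0.8869252768643476
```

View pics/w23.png

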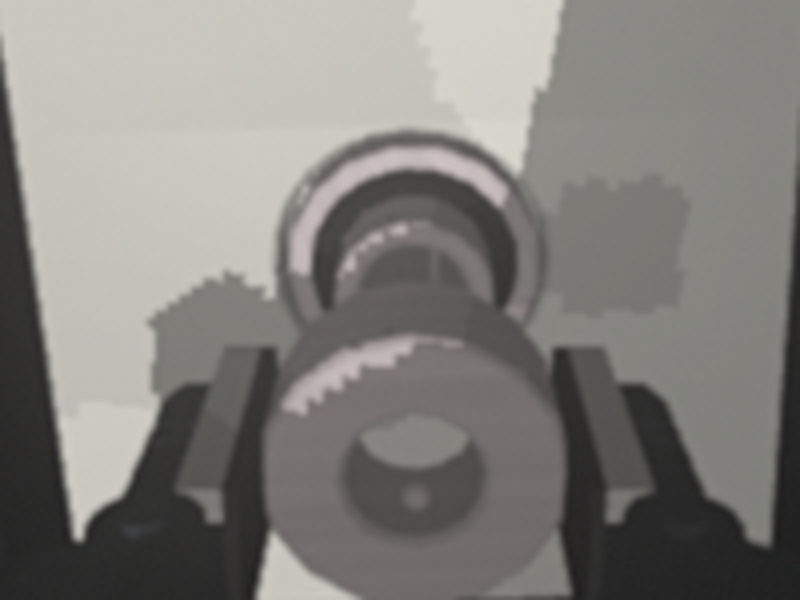

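Aligned: the neck's centre is at (-0.4,+0.6) mm and the collar at about (-0.6,0) mm in tool axes. Lowering onto the shaft's end.

```bash
python3 -m creep '[{"claw":3.2,"tx":0,"ty":0,"tz":0.2,"wx":0,"wy":0,"wz":0},{"claw":3.2,"tx":0,"ty":0,"tz":0.4,"wx":0,"wy":0,"wz":0},{"claw":3.2,"tx":0,"ty":0,"tz":0.55,"wx":0,"wy":0,"wz":0},{"claw":3.2,"tx":0,"ty":0,"tz":0.65,"wx":0,"wy":0,"wz":0},{"claw":3.2,"tx":0,"ty":0,"tz":0.75,"wx":0,"wy":0,"wz":0},{"claw":3.2,"tx":0,"ty":0,"tz":0.85,"wx":0,"wy":0,"wz":0},{"claw":3.2,"tx":0,"ty":0,"tz":0.95,"wx":0,"wy":0,"wz":0},{"claw":3.2,"tx":0,"ty":0,"tz":1.05,"wx":0,"wy":0,"wz":0},{"claw":3.2,"tx":0,"ty":0,"tz":1.1,"wx":0,"wy":0,"wz":0},{"claw":3.2,"tx":0,"ty":0,"tz":1.1,"wx":0,"wy":0,"wz":0}]' 80
python3 - <<'E'
from h import *
go([.605,.0338,.1657],188); print(read_state()["ft_torque"])
s=snapshot("wrist"); save(s,"w24.png",(260,220,380,310),6.5)
s=snapshot("side"); save(s,"s24.png",(260,90,380,200),5)
E
```

```text
t: 24.7
tcp_pos: [0.6046, 0.034, 0.1928]
eef_rot: [[-0.99, -0.14, -0.0], [-0.14, 0.99, -0.0], [0.0, -0.0, -1.0]]
wrist_force: [-0.6, -0.1, -1.6]
finger_gap: 0.0382
t=24.70 tcp [0.6046 0.034  0.1928] yaw -172.0 -> t [-0.03 -0.02  2.71] wz 0.0 F [-0.6 -0.1 -1.6] gap 0.0382 q7 91.0
[-0.0195508  -0.09320352  0.02376343]
```

View pics/w24.png

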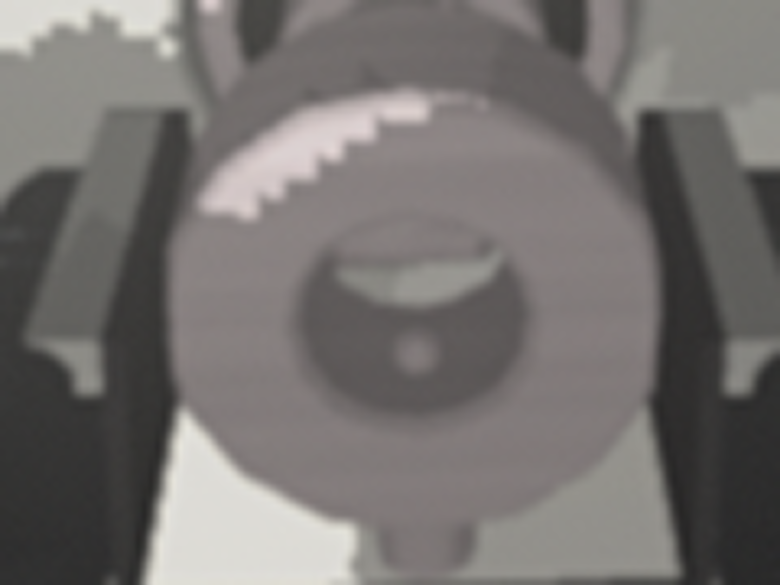

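The shaft's end is inside the bore with its flat edge square to the screw (crop (415,262)), with almost no force. Continuing past the screw tip.

```bash
python3 -m creep '[{"claw":3.2,"tx":0,"ty":0,"tz":0.1,"wx":0,"wy":0,"wz":0},{"claw":3.2,"tx":0,"ty":0,"tz":0.2,"wx":0,"wy":0,"wz":0},{"claw":3.2,"tx":0,"ty":0,"tz":0.3,"wx":0,"wy":0,"wz":0},{"claw":3.2,"tx":0,"ty":0,"tz":0.4,"wx":0,"wy":0,"wz":0},{"claw":3.2,"tx":0,"ty":0,"tz":0.5,"wx":0,"wy":0,"wz":0},{"claw":3.2,"tx":0,"ty":0,"tz":0.6,"wx":0,"wy":0,"wz":0},{"claw":3.2,"tx":0,"ty":0,"tz":0.7,"wx":0,"wy":0,"wz":0},{"claw":3.2,"tx":0,"ty":0,"tz":0.8,"wx":0,"wy":0,"wz":0},{"claw":3.2,"tx":0,"ty":0,"tz":0.9,"wx":0,"wy":0,"wz":0},{"claw":3.2,"tx":0,"ty":0,"tz":1.0,"wx":0,"wy":0,"wz":0}]' 80
python3 - <<'E'
from h import *
go([.605,.0338,.1657],188); print(read_state()["ft_torque"])
E
```

```text
t: 25.8
tcp_pos: [0.6047, 0.034, 0.1828]
eef_rot: [[-0.99, -0.14, 0.0], [-0.14, 0.99, -0.0], [-0.0, -0.0, -1.0]]
wrist_force: [-0.5, 0.1, -0.2]
finger_gap: 0.038
t=25.80 tcp [0.6047 0.034  0.1828] yaw -172.0 -> t [-0.03 -0.02  1.71] wz 0.0 F [-0.5  0.1 -0.2] gap 0.038 q7 91.0
[ 0.0258082  -0.05501957  0.03027076]
```

```bash
python3 -m creep '[{"claw":3.2,"tx":0,"ty":0,"tz":0.4,"wx":0,"wy":0,"wz":0},{"claw":3.2,"tx":0,"ty":0,"tz":0.8,"wx":0,"wy":0,"wz":0},{"claw":3.2,"tx":0,"ty":0,"tz":1.2,"wx":0,"wy":0,"wz":0},{"claw":3.2,"tx":0,"ty":0,"tz":1.5,"wx":0,"wy":0,"wz":0},{"claw":3.2,"tx":0,"ty":0,"tz":1.6,"wx":0,"wy":0,"wz":0},{"claw":3.2,"tx":0,"ty":0,"tz":1.7,"wx":0,"wy":0,"wz":0},{"claw":3.2,"tx":0,"ty":0,"tz":1.8,"wx":0,"wy":0,"wz":0},{"claw":3.2,"tx":0,"ty":0,"tz":1.9,"wx":0,"wy":0,"wz":0},{"claw":3.2,"tx":0,"ty":0,"tz":1.95,"wx":0,"wy":0,"wz":0},{"claw":3.2,"tx":0,"ty":0,"tz":1.95,"wx":0,"wy":0,"wz":0}]' 80
python3 - <<'E'
from h import *
go([.605,.0338,.1657],188); print(read_state()["ft_torque"])
s=snapshot("wrist"); save(s,"w25.png",(240,190,400,310),5)
s=snapshot("side"); save(s,"s25.png",(260,90,380,200),6)
s=snapshot("top"); save(s,"t25.png",(150,100,450,280),2.5)
E
```

```text
t: 26.8
tcp_pos: [0.6047, 0.034, 0.1657]
eef_rot: [[-0.99, -0.139, 0.0], [-0.139, 0.99, 0.0], [-0.0, 0.0, -1.0]]
wrist_force: [-4.8, -0.1, 14.7]
finger_gap: 0.038
t=26.80 tcp [0.6047 0.034  0.1657] yaw -172.0 -> t [-0.03 -0.02 -0.  ] wz 0.0 F [-4.8 -0.1 14.7] gap 0.038 q7 91.0
[0.06189501 0.89161322 0.00963829]
```

View pics/w25.png

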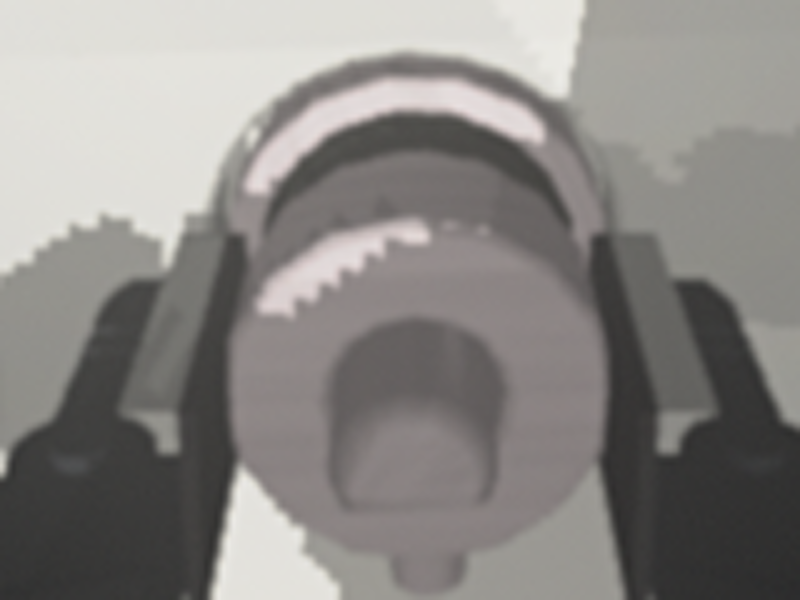

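View pics/s25.png

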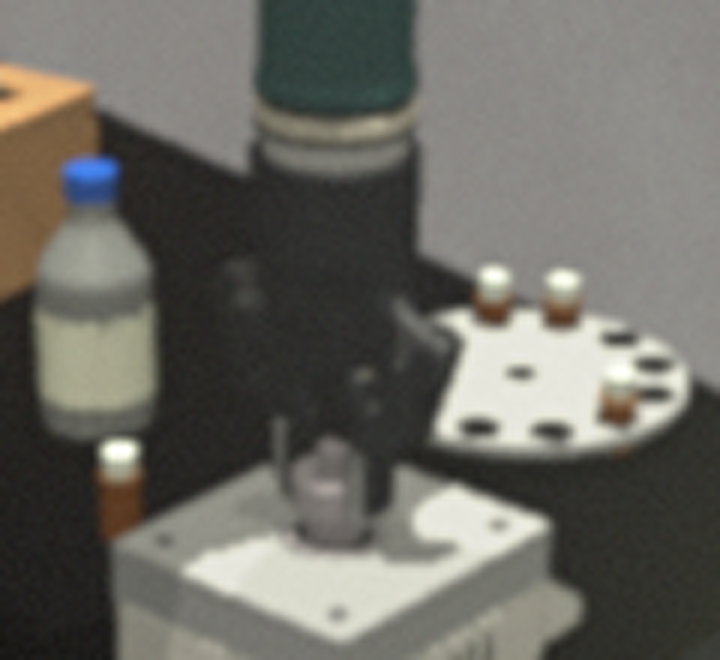

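View pics/t25.png

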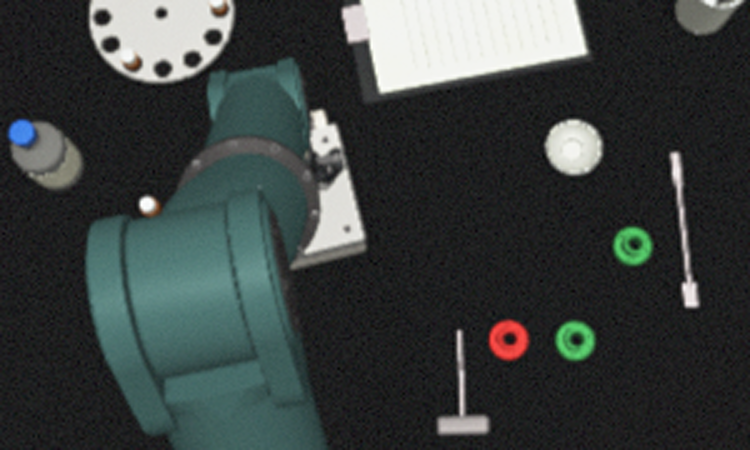

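The collar is down: TCP 0.1657 m as predicted, 14.7 N. The screw at crop (428,575) is square to the flat edge at row 508, and the bystanders are in place. One settling call with a touch more push, then hand in.

```bash
python3 -m creep '[{"claw":3.2,"tx":0,"ty":0,"tz":0.05,"wx":0,"wy":0,"wz":0},{"claw":3.2,"tx":0,"ty":0,"tz":0.05,"wx":0,"wy":0,"wz":0},{"claw":3.2,"tx":0,"ty":0,"tz":0.05,"wx":0,"wy":0,"wz":0},{"claw":3.2,"tx":0,"ty":0,"tz":0.05,"wx":0,"wy":0,"wz":0},{"claw":3.2,"tx":0,"ty":0,"tz":0.05,"wx":0,"wy":0,"wz":0},{"claw":3.2,"tx":0,"ty":0,"tz":0.05,"wx":0,"wy":0,"wz":0},{"claw":3.2,"tx":0,"ty":0,"tz":0.05,"wx":0,"wy":0,"wz":0},{"claw":3.2,"tx":0,"ty":0,"tz":0.05,"wx":0,"wy":0,"wz":0},{"claw":3.2,"tx":0,"ty":0,"tz":0.05,"wx":0,"wy":0,"wz":0},{"claw":3.2,"tx":0,"ty":0,"tz":0.05,"wx":0,"wy":0,"wz":0}]' 80
python3 - <<'E'
from h import *
from station import close_job
go([.605,.0338,.1657],188)
s=snapshot("wrist"); W=cloud(s); st=read_state(); L=(W-st["tcp_pos"])@st["eef_rot"]
m=(np.hypot(L[...,0],L[...,1])<.0185)&(W[...,2]>.107)&(W[...,2]<.117)
P=W[m];A=np.c_[P[:,:2]-P[:,:2].mean(0),np.ones(len(P))];c=np.linalg.lstsq(A,P[:,2],rcond=None)[0];print("collar top z",np.median(P[:,2]),"tilt",np.hypot(c[0],c[1]))
if st["wrist_force"][2]>8 and abs(st["tcp_pos"][2]-.1657)<.0015: print(close_job())
E
```

```text
t: 27.95
tcp_pos: [0.6047, 0.034, 0.1657]
eef_rot: [[-0.99, -0.139, 0.0], [-0.139, 0.99, 0.0], [-0.0, 0.0, -1.0]]
wrist_force: [-5.3, -0.1, 17.7]
finger_gap: 0.038
t=27.95 tcp [0.6047 0.034  0.1657] yaw -172.0 -> t [-0.03 -0.02 -0.  ] wz 0.0 F [-5.3 -0.1 17.7] gap 0.038 q7 91.0
collar top z 0.11287422286335676 tilt 0.0021821771085985425
the job is handed in; nothing more can be done
None
```

The job is done and handed in at about 28 s, and the arm is still gripping the collar and pressing it down. `close_job()` gives no verdict, so what follows is my own checks.

- **Bearing:** I took the steel one, not the green or red look-alikes, and pressed it into the recess. Its ring top read 80.7 mm where the deck itself read 81 mm, with at least 11 N on it.
- **Shaft:** I gripped it on the flat and turned it 56° clockwise. The jaws then stood at 10.0°, the same as the drive's measured direction.
- **Collar:** It went on with the screw on the flat and is down on the bearing's neck. Its top reads 112.9 mm (nominal 112), with a tilt of 0.002 rad. The last push was 17.7 N with an 80 N grip setting.
- **Screw:** In the last enlarged wrist picture it lined up with the flat by eye; I did not measure its offset in mm.
- **Other things on the bench:** In the last overhead picture the bystanders in view were where they started. The arm hid the spacer there; it was last seen at about 18 s, and nothing was moved near it afterwards.

Two readings did not fully agree. Each press also showed a sideways force of about 4–5 N and a moment of about 0.9 N m. Before I turned the shaft, the camera put its centre 1.8 mm from the bearing's neck, more than the 1.5 mm of play; I put that down to measurement noise.

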